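# Tidy the spice row and hold the drawer's lock open

### The arm

A 7-joint arm with a two-finger parallel gripper is mounted at the origin on the work surface. World frame = base frame: x ahead of the robot, y to its left, z up, the work surface at z = 0. Lengths are in m, angles in rad, forces in N, time in s.
With the tool pointing down it reaches from about 0.4 to 0.85 m from the base axis. Payload 10.4 kg.
Tool frame: the origin (TCP) lies between the finger pads; the fingertips stand 11 mm ahead of it and the grasp point (between the pads) lies 8 mm behind it; x points along the fingers, z is the direction in which the jaws open and shut, and the axes are right-handed (so a half turn about x gives the same grasp; the last joint's range is limited). The gripper opens to 87 mm and grips with 3 to 60 N. Pads are 19 mm wide; open, the fingers measure 117 mm over their backs; the gripper's body (75 mm by 190 mm) begins 51 mm behind the grasp point.
Start: joints at [-1.246, 0.332, -0.065, 1.46, 0.022, 1.35, -0.088], TCP at [0.213, 0.588, 0.234] pointing down, gripper open.
Joint ranges: [-2.6, 2.6], [-0.5, 2.12], [-1.47, 1.34], [0.16, 2.42], [-1.27, 4.41], [0.06, 2.06], [-2.6, 2.6]. Speed limits (rad/s): [2.22, 2.22, 2.79, 2.79, 3.14, 3.14, 3.14].

### API

Orientations are given as a unit quaternion [w, x, y, z].
In Python, from bench import * gives the robot as it stands. The module is installed in compiled form; this text tells all that it offers.
- The arm moves only by the shell command python3 -m pendant 'ROWS' [FORCE]. ROWS is JSON, a list of rows, each an object with "fingers": the finger opening in mm, from 0 to 87; "xyz": the shift along the tool's x, y, z as a fraction of full scale, a list of three; "angular": the turn, a rotation vector about the tool's x, y, z as a fraction of full scale, a list of three. A call has 1 to 10 rows; each row is the pose to reach, as a shift and turn from the pose measured when the call began, along the tool's axes at that moment, turning the shorter way round; what a row does not reach only later rows make up. Full scale, the value 1, is 20 cm for a shift and 180 degrees for a turn. A row lasts 1/10 s, in which the tool goes at most 50 mm and 8.59 degrees, less where a joint would pass 70% of its speed; a pose out of reach is approached as far as the arm can. A call with a number of a shift or a turn outside -1 to 1 is refused whole. A call with a gripper value outside its range is refused whole. The fingers move at their own pace and stop on an object; FORCE is the grip in N (left out, the last holds). Time passes only in rows, so rows that repeat a pose let the fingers close. It gives the time, the measured TCP pose, the force and the opening at its end, in the units of the state.
- observe(): the state, without advancing time (a new reading comes with each control period).
- camera(name): name is "side" or "top"; returns a dict with "color" (384x512x3 uint8, red, green, blue), "fx", "fy", "cx", "cy" (pixels), "R" (3x3) and "t" (3): a world point X has camera coordinates R X + t. Camera axes: x right, y down, z forward; pixel columns grow to the right and rows downward; lengths in m; the calibration is good to about 2 mm. A picture is of the moment at which its call begins. There is no depth.
- finish_job(): hands the job in, once; it reports no verdict.
Trained networks look in a picture, given as the dict that the camera call returned (one of the last four; its "shot" number tells which), for a name from the list of things; names that differ only in an ending like _2 or _b are one class to them, and where a whole thing is asked for, a point or a joint stands for the part that bears it (a point fixed in the world has none). Each returns a list of dicts, best first, with "confidence" (0 to 1); they miss things now and then, are a little off and sometimes report something else, mostly with a low value. They report only what shows in the picture. A call takes as long as a camera call. They do not tell look-alikes from the thing itself.
- trace(picture, target): "pixels" (384x512 bool, what is visible of it).
- mark_of(picture, target): "at" ([x, y, z] in m, in world coordinates, good to about 4 mm: a listed point, or the origin of a listed thing).
The state is a dict: "time_s": time; "q": joint angles; "joint_velocities": joint speeds; "joint_efforts": joint torques, N m; "tcp_pos": TCP position; "ee_rot": TCP orientation; "wrist_force": force on the tool from outside, world axes, zero at the start; "moment": the same for the moment, N m; "finger_gap": finger opening in m.
Only numpy, scipy, OpenCV 4.12 (cv2) and the standard library are available. Lean on these libraries where they do the work, as an engineer would, in place of code of your own. Each camera call takes 0.05 s, during which the arm holds its last target.

### The job

The half-open spice drawer is caught on its lock. First stand the loose spice tin in the gap between its two matching tins in the drawer, upright and in line with them, and let go of it; then take the key from its wooden block, work it all the way down into the lock on top of the spice shelf (the pins are sticky, so wiggle it if it stops) and turn it a quarter turn clockwise as far as it goes. Finish while still gripping the key and holding it turned against the spring, so that I can slide the drawer shut; leave the other things where they are.

Things in the scene. Friction and masses are not known exactly. Their poses are not given: they have to be found in the camera images.
- shelf: Low wooden spice shelf (fixed, pose and turn vary): carcass 240 deep x 310 wide x 100 high (all sizes in mm), its drawer caught half open towards the robot. Origin on the counter, middle of the carcass front; x points away from the robot into the carcass, y left, z up. Along the top's back edge: a rail 20 high and three fixed jars 57 high (x = 205).
- row (a point): Point on the drawer's floor (12 mm above the counter) in the middle of the row's line, 130 mm before the carcass front; axes as shelf, the row runs along y. The drawer is aluminium and does not move: inside 70 mm towards the robot from here to the front panel (rim 70 above the counter, bar handle outside), 131 to each side (rims at 62), 130 to the carcass.
- tin: The loose spice tin: closed upright steel cylinder with a red band, diameter 44, height 70, 0.1 to 0.2 kg; stands on the counter to the left or right of the drawer. Origin at the centre of its underside, z up.
- tin_left: Matching tin, same size, in the drawer on the +y side of the gap. Origin at the centre of its underside. The two stand 112 to 122 apart between centres, so the gap is 68 to 78 wide; fingers must close across the row (along the shelf's x) to fit.
- tin_right: Matching tin, same size, standing in the drawer on the -y side of the gap. Origin at the centre of its underside.
- key: Loose upright key, 50 g, blade down in its block. Origin at the blade's tip, z up, x along the blade's width, y through its thickness. Steel blade 12 wide x 4 thick, pointed over its lowest 6; round shoulder of diameter 22 from z = 26 to 31; flat blue bow 30 wide (x) x 8 thick (y) from z = 31 to 69. Pinch the bow across y. A half turn about z makes no difference.
- key_block: Dark wooden block 60 x 60 x 34 high, fixed on the counter, on the other side of the drawer from the loose tin. Origin at the centre of its underside. A slot 16 (along its x) x 8, 28 deep, in the middle of its top holds the key, shoulder on the block's top, tip at z = 8.
- lock_mouth (a point): Centre of the keyhole at the brass plug's face, 104 above the counter, right of the shelf top's middle; axes as shelf. Slot straight down, 14 x 6, 28 deep, mouth flared to 19 x 13. At joint 0 its long side lies along the shelf's x. Two sprung sticky pins, 10 and 17 down, resist with 2 to 12 N. Fully in, the key's shoulder rests on the plug, its tip 26 below this point.
- lock (a joint): Turn of the lock's plug, rad: 0 at rest (slot along the shelf's x), grows clockwise seen from above, firm stop at 1.5 (the quarter turn). A spring returns it when let go: 0.02 N m at 0, 0.1 N m at 1.5. The key has up to about 0.25 rad of play in the slot, so the hand turns a little farther than the plug.
- katoris: Bystander: nested steel bowls, diameter 70, height 48, loose in the drawer behind the left tin. Origin at the centre of the underside.
- rolling_pin: Bystander: short wooden rolling pin, 150 long along its y, 28 thick, lying in the drawer behind the row near the carcass. Origin at the underside of its middle.
- clip: Bystander: yellow plastic clip 55 x 12 x 16, lying in the drawer to the right of the right tin. Origin at the centre of its underside.
- dabba: Bystander: closed round steel masala box, diameter 120, height 57, on the shelf's top, left of the lock. Origin at the centre of its underside.
- coffee_filter: Bystander: steel coffee filter, diameter 60, height 109, on the counter to the left of the shelf. Origin at the centre of its underside.
Mind the look-alikes: they are no part of the job. Leave any purple look-alike of the tin alone.

How it is judged:
On the way, in this order (a step that is already met when the one before it is completed fails the run):
1. the loose tin stands in the gap of the row in the drawer, upright, in line, let go (x of tin in the frame of row between -0.013 and 0.013 m and z of tin in the frame of row between -0.006 and 0.004 m and angle between tin's own z axis and vertical below 0.1 rad and horizontal distance between tin and tin_left below 0.085 m and horizontal distance between tin and tin_right below 0.085 m and contact force between the fingers and tin below 0.2 N and linear speed of tin below 0.02 m/s), for 0.2 s.
2. the key is fully down in the lock, not yet turned (z of key in the frame of lock_mouth below -0.0225 m and horizontal distance between key and lock_mouth below 0.005 m and angle between key's own z axis and vertical below 0.15 rad and value of joint lock below 0.4 rad), for 0.1 s.
At the end, for the whole second after the job is handed in: Key gripped (over 2 N), its tip 22.5 mm or more below the keyhole face, within 5 mm of its axis, tilt under 0.15 rad; plug at 1.3 rad or more; tin let go on the drawer floor, tilt under 0.1, within 13 mm of the row line, 85 mm of both neighbours; bystanders within 20 mm, not tipped (all of step 1 and z of key in the frame of lock_mouth below -0.0225 m and horizontal distance between key and lock_mouth below 0.005 m and angle between key's own z axis and vertical below 0.15 rad and value of joint lock above 1.3 rad and contact force between the fingers and key above 2 N and distance of each of tin_left, tin_right, katoris, rolling_pin, clip, dabba, coffee_filter from where it was at the start of the episode below 0.02 m and angle between each of tin_left, tin_right, katoris, rolling_pin, clip, dabba, coffee_filter's own z axis and vertical below 0.3 rad); the arm keeps its last pose, push and grip.
It fails at once if a bystander is tipped or shifted by more than 20 mm (not (distance of each of tin_left, tin_right, katoris, rolling_pin, clip, dabba, coffee_filter from where it was at the start of the episode below 0.02 m and angle between each of tin_left, tin_right, katoris, rolling_pin, clip, dabba, coffee_filter's own z axis and vertical below 0.3 rad)).
It also fails if it takes over 61 s, if anything falls off the work surface, if the arm or the gripper's body presses on something with over 40 N, if the wrist force passes 120 N, or if a joint passes its speed limit or range.

## Working session

There is one attempt and no reset: what is moved stays moved. The work goes in short steps, Python scripts to look and compute and a shell command to move; the robot and the scene stay as the last step left them, time stands still between calls to the robot, and variables do not carry over. Pictures are saved under pics/ and viewed, and the job is handed in when it is done.

```bash
mkdir -p pics; ls; python3 - <<'E'
from bench import *
import cv2
s=observe(); print({k:s[k] for k in ('time_s','tcp_pos','ee_rot','finger_gap','wrist_force')})
for n in ('side','top'):
    c=camera(n); cv2.imwrite(f'pics/{n}0.png',cv2.resize(c['color'][:,:,::-1],(768,576),interpolation=cv2.INTER_CUBIC))
    print(n,c['fx'],c['fy'],c['cx'],c['cy'],c['R'],c['t'])
    for t in ['shelf','row','tin','tin_left','tin_right','key','key_block','lock_mouth','katoris','rolling_pin','clip','dabba','coffee_filter']:
        print(t,[(round(float(d['confidence']),2),[round(float(v),4) for v in d['at']]) for d in mark_of(c,t)])
E
```

```text
pics
{'time_s': 0.0, 'tcp_pos': array([0.21287929, 0.58721997, 0.23271431]), 'ee_rot': array([ 0.57853667, -0.4062739 ,  0.57939144,  0.40563827]), 'finger_gap': 0.08700634524941028, 'wrist_force': array([ 0.50966127, -0.60861179, -0.41703763])}
side 367.75685870554787 367.75685870554787 259.5139005188535 194.39283620007464 [[ 0.93678083 -0.34925848 -0.0214521 ]
 [-0.23512428 -0.58287631 -0.77779932]
 [ 0.25914908  0.7336714  -0.6281465 ]] [-0.50081684  0.20410007  0.88135315]
shelf [(0.64, [0.6312, -0.0399, -0.0006])]
row [(0.62, [0.5029, -0.0303, 0.0136]), (0.46, [0.6177, 0.3227, 0.0019])]
tin [(0.72, [0.4019, 0.3982, 0.0017]), (0.51, [0.4152, 0.3091, -0.0042])]
tin_left [(0.68, [0.4997, 0.0277, 0.0054])]
tin_right [(0.71, [0.5028, -0.0953, 0.0148])]
key [(0.79, [0.3928, -0.3388, 0.0083]), (0.31, [0.4997, 0.0253, 0.0047])]
key_block [(0.66, [0.3924, -0.3375, -0.0004])]
lock_mouth [(0.69, [0.6807, -0.1087, 0.0998])]
katoris []
rolling_pin [(0.6, [0.5907, -0.0732, 0.0113]), (0.58, [0.4146, 0.3116, -0.0041])]
clip []
dabba [(0.69, [0.7216, 0.0525, 0.098]), (0.61, [0.5895, -0.0706, 0.0
[... 214 characters left out ...]
0.1092653  -0.01926492 -0.99382592]] [0.02593069 0.56700164 1.23690898]
shelf [(0.74, [0.6308, -0.0329, 0.0004])]
row [(0.73, [0.5028, -0.0329, 0.0115])]
tin [(0.76, [0.412, 0.315, -0.0002]), (0.59, [0.4009, 0.3905, 0.0044])]
tin_left [(0.74, [0.5008, 0.0227, 0.0181])]
tin_right [(0.57, [0.5028, -0.0982, 0.0121])]
key [(0.43, [0.396, -0.3384, 0.0082])]
key_block [(0.7, [0.39, -0.3362, 0.0031])]
lock_mouth [(0.82, [0.6766, -0.1083, 0.1021])]
katoris [(0.92, [0.5881, 0.0552, 0.0132])]
rolling_pin [(0.87, [0.587, -0.0667, 0.0118]), (0.25, [0.6333, -0.0332, -0.0001])]
clip [(0.5, [0.5051, -0.1445, 0.0145])]
dabba [(0.64, [0.7222, 0.0526, 0.1017])]
coffee_filter [(0.69, [0.618, 0.3251, -0.0003])]
```

View pics/side0.png

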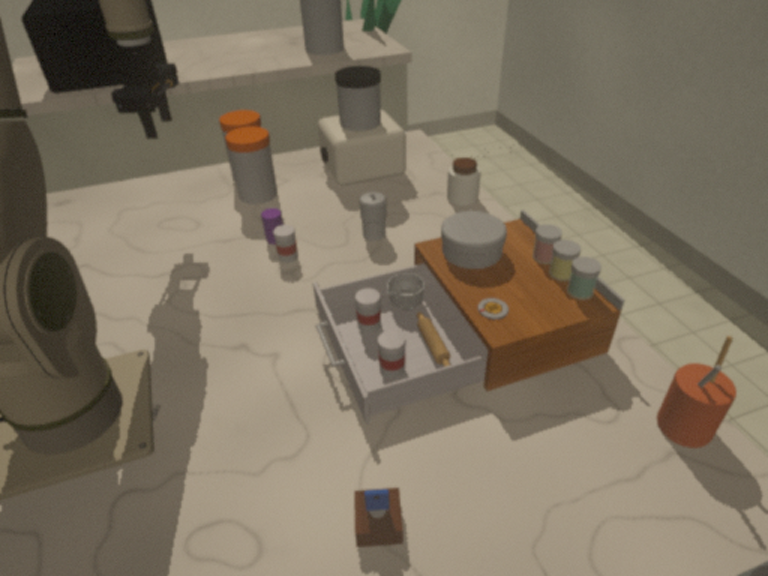

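View pics/top0.png

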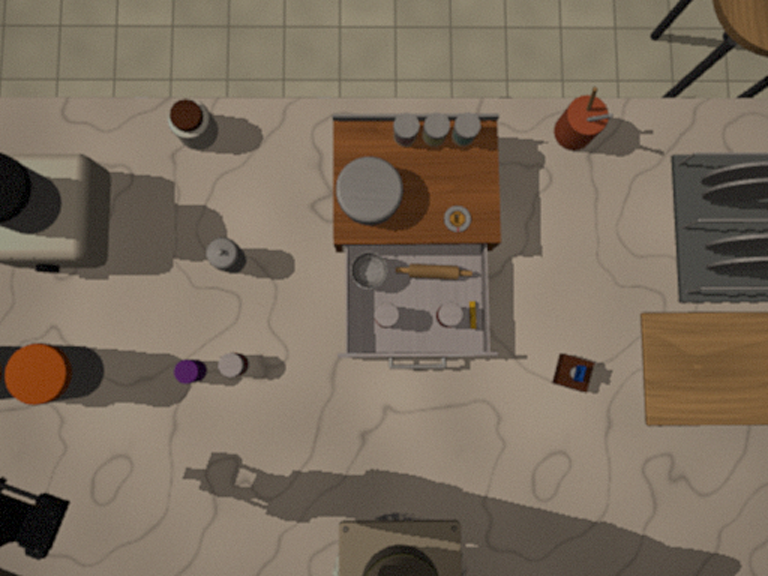

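```bash
cat > h.py <<'E'
from bench import *
import cv2, numpy as np
def proj(c,X):
    X=np.atleast_2d(X); p=X@np.array(c['R']).T+np.array(c['t'])
    return np.c_[c['fx']*p[:,0]/p[:,2]+c['cx'], c['fy']*p[:,1]/p[:,2]+c['cy']]
def ray(c,uv,z):
    uv=np.atleast_2d(uv); R=np.array(c['R']);t=np.array(c['t']); C=-R.T@t
    d=np.c_[(uv[:,0]-c['cx'])/c['fx'],(uv[:,1]-c['cy'])/c['fy'],np.ones(len(uv))]@R
    return C+d*((z-C[2])/d[:,2])[:,None]
def crop(c,u,v,w,h,k,lines=[],fn=None):
    """lines: list of (pts Nx3,color,closed)"""
    u=int(u);v=int(v);im=c['color'][:,:,::-1][v:v+h,u:u+w]
    im=np.ascontiguousarray(cv2.resize(im,None,fx=k,fy=k,interpolation=cv2.INTER_CUBIC))
    for P,col,cl in lines:
        q=((proj(c,P)-[u,v]+0.5)*k-0.5)
        cv2.polylines(im,[np.round(q*8).astype(np.int32)],cl,col,1,cv2.LINE_AA,3)
    if fn: cv2.imwrite(fn,im)
    return im
def circ(x,y,z,r,n=40):
    a=np.linspace(0,2*np.pi,n,endpoint=False); return np.c_[x+r*np.cos(a),y+r*np.sin(a),np.full(n,z)]
def fr(o,yaw,P):
    P=np.atleast_2d(np.array(P,float)); c,s=np.cos(yaw),np.sin(yaw)
    return np.c_[o[0]+c*P[:,0]-s*P[:,1], o[1]+s*P[:,0]+c*P[:,1], P[:,2]]
E
python3 - <<'E'
from h import *
T=camera('top');S=camera('side')
def L(o,yaw):
    return [(fr(o,yaw,[[0,-.155,.1],[0,.155,.1],[.24,.155,.1],[.24,-.155,.1]]),(0,255,0),True),
     (fr(o,yaw,[[-.2,-.131,.07],[-.2,.131,.07]]),(255,255,0),False),
     (fr(o,yaw,[[0,-.131,.062],[-.2,-.131,.062],[-.2,.131,.062],[0,.131,.062]]),(0,0,255),False)]
l=L((.631,-.033),0.0)
crop(T,210,70,140,180,4,l,'pics/t1.png')
crop(S,200,130,220,145,3,l,'pics/s1.png')
a=crop(T,110,225,70,40,8); b=crop(S,155,125,70,60,8); c=crop(T,365,230,36,36,8);d=crop(S,230,315,48,56,8)
out=np.zeros((600,800,3),np.uint8)
a=a[:,:400];out[:a.shape[0],:400]=a[:320,:400]; b=cv2.resize(b,(320,274)); out[320:594,:320]=b; out[:288,400:688]=c; d=cv2.resize(d,(260,303)); out[290:593,400:660]=d
cv2.imwrite('pics/c1.png',out)
E
```

```text
(no output)
```

View pics/t1.png

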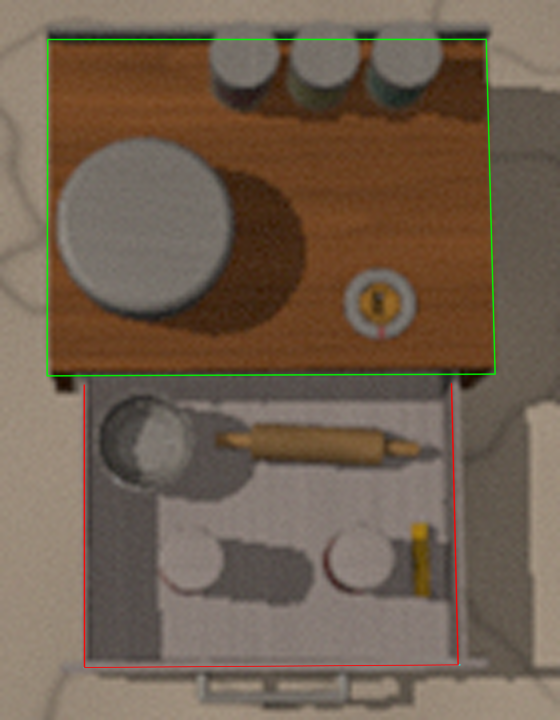

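View pics/s1.png

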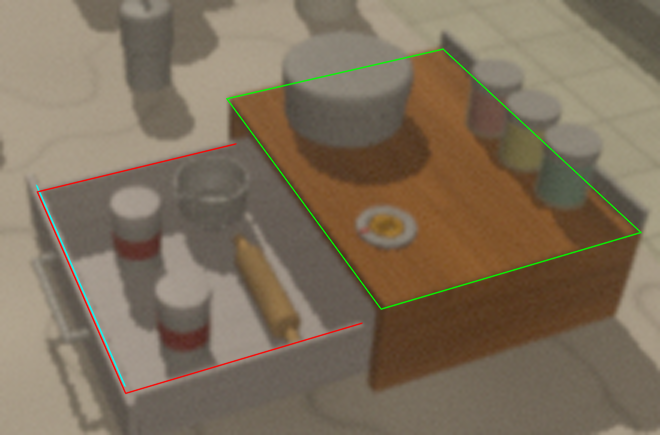

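View pics/c1.png

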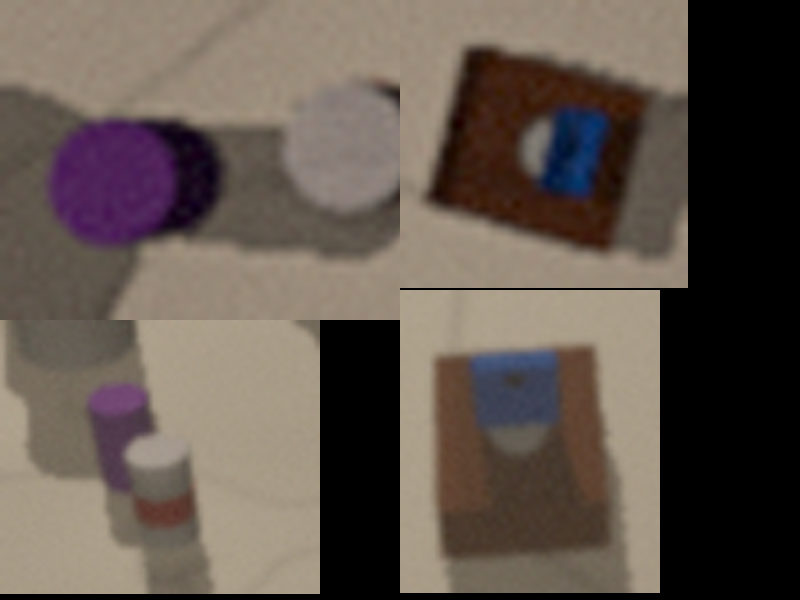

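```bash
cat > fit.py <<'E'
from h import *
from scipy.optimize import minimize
def mask_of_pts(c,P,k=6,win=None):
    u0,v0,u1,v1=win
    q=(proj(c,P)-[u0,v0]+0.5)*k-0.5
    m=np.zeros(((v1-v0)*k,(u1-u0)*k),np.float32)
    h=cv2.convexHull(q.astype(np.float32))
    cv2.fillConvexPoly(m,np.round(h*16).astype(np.int32),1.0,cv2.LINE_AA,4)
    return cv2.resize(m,(u1-u0,v1-v0),interpolation=cv2.INTER_AREA)
def fit(obs,model,p0,step):
    """obs: list of (cam, boolmask)"""
    data=[]
    for c,m in obs:
        ys,xs=np.nonzero(m); w=(max(xs.min()-8,0),max(ys.min()-8,0),min(xs.max()+9,512),min(ys.max()+9,384))
        data.append((c,m[w[1]:w[3],w[0]:w[2]].astype(np.float32),w))
    def cost(p): return sum(np.abs(mask_of_pts(c,model(p),win=w)-m).sum()/m.sum() for c,m,w in data)
    p0=np.array(p0,float); s=np.vstack([p0]+[p0+np.eye(len(p0))[i]*step[i] for i in range(len(p0))])
    r=minimize(cost,p0,method='Nelder-Mead',options=dict(initial_simplex=s,xatol=1e-4,fatol=1e-4))
    return r.x,r.fun
def cyl(x,y,z0,r,h): return np.vstack([circ(x,y,z0,r),circ(x,y,z0+h,r)])
def box(o,yaw,lx,ly,z0,z1):
    return fr(o,yaw,[[sx*lx/2,sy*ly/2,z] for sx in(-1,1) for sy in(-1,1) for z in(z0,z1)])
E
python3 - <<'E'
from fit import *
T=camera('top');S=camera('side')
def tr(c,n,near):
    best=[]
    for d in trace(c,n):
        ys,xs=np.nonzero(d['pixels'])
        if len(xs)==0: continue
        e=np.hypot(*(np.array([xs.mean(),ys.mean()])-proj(c,[near])[0])); best.append((e,d))
    if not best: return None
    e,d=min(best,key=lambda t:t[0]); print(n,c['shot'],'off',round(e,1),'conf',round(d['confidence'],2),d['pixels'].sum()); return d['pixels'] if e<8 else None
def blue(c,near):
    hsv=cv2.cvtColor(c['color'],cv2.COLOR_RGB2HSV); m=(hsv[...,0]>95)&(hsv[...,0]<135)&(hsv[...,1]>90)
    u,v=proj(c,[near])[0]; Y,X=np.mgrid[:384,:512]; return m&(np.hypot(X-u,Y-v)<25)
for n,p,z in (('tin',(.412,.313),0),('tin_left',(.5,.025),.012),('tin_right',(.503,-.097),.012)):
    ob=[(c,m) for c in(T,S) if (m:=tr(c,n,(*p,z+.035))) is not None]
    for o in [ob]+[[x] for x in ob]: print(n,fit(o,lambda q:cyl(q[0],q[1],z,.022,.07),p,(.004,.004)))
n='key_block';p=(.391,-.337)
ob=[(c,m) for c in(T,S) if (m:=tr(c,n,(*p,.017))) is not None]
kb=[(c,blue(c,(*p,.058))) for c in(T,S)]
ob=[(c,m|b) for (c,m),(_,b) in zip(ob,kb)] if len(ob)==2 else ob
def both(q): return box(q[:2],q[2],.06,.06,0,.034)
# block only visible in top well: exclude bow from hull by using block masks w/o blue in side
for o in [[ob[0]]]: print(n,fit(o,both,(*p,-.26),(.004,.004,.1)))
print([b.sum() for _,b in kb])
for o in [kb]+[[x] for x in kb]: print('bow',fit(o,lambda q:box(q[:2],q[2],.03,.008,.039,.077),(*p,-.26),(.004,.004,.15)))
m=tr(T,'dabba',(.722,.0525,.13));print('dabba',fit([(T,m)],lambda q:cyl(q[0],q[1],.1,.06,.057),(.722,.0525),(.004,.004)))
E
```

```text
tin 5 off 0.7 conf 0.79 273
tin 6 off 0.8 conf 0.87 328
tin (array([0.41281466, 0.31070554]), np.float64(0.17943444848060608))
tin (array([0.4129622 , 0.31030993]), np.float64(0.04741554334759712))
tin (array([0.412948  , 0.31747923]), np.float64(0.06089092046022415))
tin_left 5 off 2.1 conf 0.65 195
tin_left 6 off 1.3 conf 0.69 406
tin_left (array([0.50307848, 0.02250165]), np.float64(0.2789405286312103))
tin_left (array([0.50395495, 0.02190816]), np.float64(0.11951566487550735))
tin_left (array([0.50306369, 0.0268476 ]), np.float64(0.12041598558425903))
tin_right 5 off 0.7 conf 0.49 241
tin_right 6 off 1.4 conf 0.56 507
tin_right (array([ 0.50375613, -0.09676602]), np.float64(0.1655770242214203))
tin_right (array([ 0.50409508, -0.09738882]), np.float64(0.04887044429779053))
tin_right (array([ 0.50406175, -0.09258061]), np.float64(0.05971948429942131))
key_block 5 off 1.1 conf 0.74 430
key_block 6 off 3.6 conf 0.55 903
key_block (array([ 0.39303623, -0.3395694 , -0.29793641]), np.float64(0.09264904260635376))
[np.int64(68), np.int64(33)]
bow (array([ 0.39251392, -0.34042199, -0.27440268]), np.float64(4.616756439208984))
bow (array([ 0.39359582, -0.33907621, -0.33309045]), np.float64(0.1903594732284546))
bow (array([ 0.38978871, -0.33993762, -0.24441251]), np.float64(4.281144618988037))
dabba 5 off 1.1 conf 0.9 1582
dabba (array([0.72208569, 0.05258787]), np.float64(0.0992414653301239))
```

```bash
cat > plan.py <<'E'
from h import *
from scipy.spatial.transform import Rotation as Ro
def st():
    s=observe(); q=np.array(s['ee_rot']); R=Ro.from_quat(q[[1,2,3,0]]); return s,np.array(s['tcp_pos']),R
def goalR(a):
    z=np.array([np.cos(a),np.sin(a),0]); x=np.array([0,0,-1.]); return Ro.from_matrix(np.c_[x,np.cross(z,x),z])
def plan(pos,a=None,grasp=True):
    """pos = desired grasp point (8mm behind TCP) ; a: direction angle of tool z"""
    s,p,R=st(); G=R if a is None else goalR(a)
    tgt=np.array(pos,float)+(G.apply([.008,0,0]) if grasp else 0)
    d=R.inv().apply(tgt-p)/.2; w=(R.inv()*G).as_rotvec()/np.pi
    print('xyz',np.round(d,4),'ang',np.round(w,4))
def show():
    s,p,R=st(); M=R.as_matrix()
    print('t',round(s['time_s'],2),'grasp',np.round(p-M@[.008,0,0],4),'x',np.round(M[:,0],3),'zang',round(float(np.arctan2(M[1,2],M[0,2])),4),'gap',round(s['finger_gap'],4),'F',np.round(s['wrist_force'],2),'q',np.round(s['q'],2))
E
python3 -c "
from plan import *
show()
for a in (0,np.pi):plan((.413,.313,.15),a)
"
```

```text
t 2.05 grasp [0.213  0.5876 0.2416] x [-0.  0. -1.] zang 1.223 gap 0.0871 F [ 0.42 -0.23 -0.46] q [-1.25  0.33 -0.06  1.46  0.02  1.35 -0.09]
xyz [ 0.4577 -1.4081 -0.9501] ang [ 0.3893  0.     -0.    ]
xyz [ 0.4577 -1.4081 -0.9501] ang [-0.6107  0.      0.    ]
```

```bash
python3 -c "
from plan import *
plan((.233,.44,.24),0.6)
"
```

```text
xyz [ 0.0078 -0.3456 -0.6598] ang [ 0.1983  0.     -0.    ]
```

```bash
python3 -m pendant '[{"fingers":87,"xyz":[0,-0.35,-0.66],"angular":[0.2,0,0]},{"fingers":87,"xyz":[0,-0.35,-0.66],"angular":[0.2,0,0]},{"fingers":87,"xyz":[0,-0.35,-0.66],"angular":[0.2,0,0]},{"fingers":87,"xyz":[0,-0.35,-0.66],"angular":[0.2,0,0]},{"fingers":87,"xyz":[0,-0.35,-0.66],"angular":[0.2,0,0]}]' 20
python3 -c "
from plan import *
show();plan((.413,.312,.135),0)
"
```

```text
time_s: 2.55
tcp_pos: [0.2342, 0.4389, 0.2342]
ee_rot: [0.677, -0.205, 0.676, 0.206]
wrist_force: [-0.2, 0.1, -0.0]
finger_gap: 0.0871
t 2.55 grasp [0.2342 0.4389 0.2422] x [ 0.     0.001 -1.   ] zang 0.5898 gap 0.0871 F [-0.22  0.11 -0.  ] q [-1.19  0.05  0.02  1.79 -0.    1.3  -0.58]
xyz [ 0.5355 -1.0251  0.3893] ang [ 0.1877  0.0003 -0.0004]
```

```bash
python3 -m pendant '[{"fingers":87,"xyz":[0.3,-1,0.38],"angular":[0.188,0,0]},{"fingers":87,"xyz":[0.3,-1,0.38],"angular":[0.188,0,0]},{"fingers":87,"xyz":[0.3,-1,0.38],"angular":[0.188,0,0]},{"fingers":87,"xyz":[0.3,-1,0.38],"angular":[0.188,0,0]},{"fingers":87,"xyz":[0.3,-1,0.38],"angular":[0.188,0,0]},{"fingers":87,"xyz":[0.3,-1,0.38],"angular":[0.188,0,0]}]' 20
python3 - <<'E'
from plan import *
show();plan((.413,.312,.05),0)
T=camera('top')
crop(T,110,210,100,70,7,[(circ(.413,.312,.07,.022),(0,255,0),True)],'pics/t2.png')
S=camera('side');crop(S,140,90,100,90,6,[(circ(.413,.312,.07,.022),(0,255,0),True)],'pics/s2.png')
E
```

```text
time_s: 3.15
tcp_pos: [0.4111, 0.313, 0.173]
ee_rot: [0.707, 0.0, 0.707, -0.001]
wrist_force: [-0.9, 0.5, -0.2]
finger_gap: 0.0871
t 3.15 grasp [0.4111 0.313  0.181 ] x [ 0.    -0.001 -1.   ] zang -0.0018 gap 0.0871 F [-0.86  0.53 -0.21] q [-0.96  0.13  0.24  1.84 -0.03  1.17 -0.71]
xyz [ 0.6551 -0.0047  0.0092] ang [-0.0006  0.0001  0.0002]
```

View pics/s2.png

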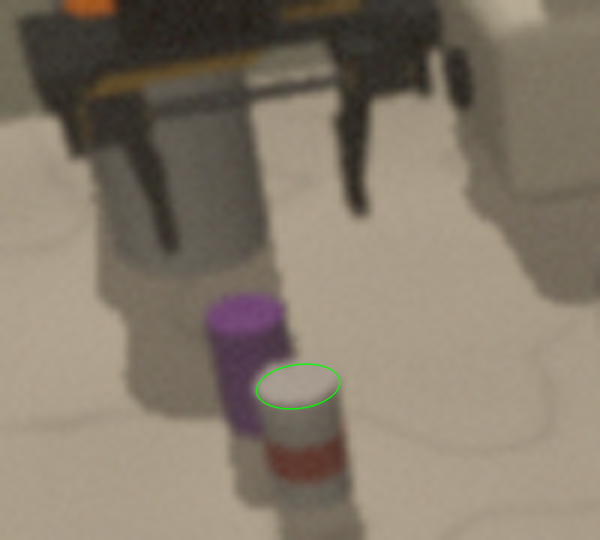

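View pics/t2.png

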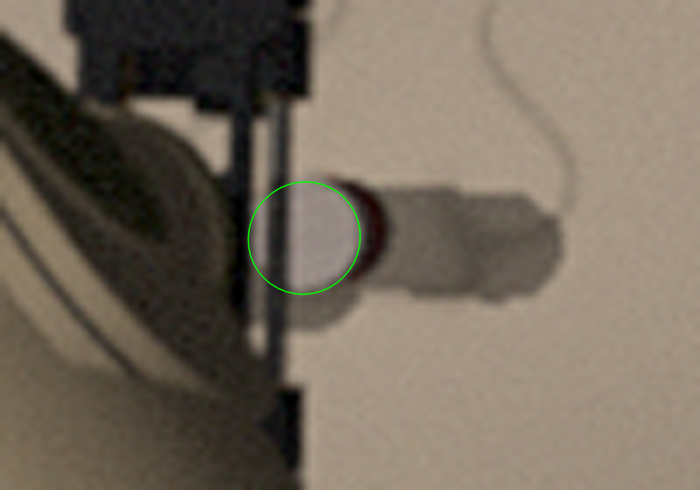

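The red-banded tin (side crop 300,430; top crop 304,238) fits the description. The purple one (245,360) is the look-alike. The fingers straddle the red-banded tin, so I'm descending on it.

```bash
python3 -m pendant '[{"fingers":87,"xyz":[0.3,0,0.01],"angular":[0,0,0]},{"fingers":87,"xyz":[0.5,0,0.01],"angular":[0,0,0]},{"fingers":87,"xyz":[0.655,0,0.01],"angular":[0,0,0]},{"fingers":87,"xyz":[0.655,0,0.01],"angular":[0,0,0]},{"fingers":40,"xyz":[0.655,0,0.01],"angular":[0,0,0]},{"fingers":35,"xyz":[0.655,0,0.01],"angular":[0,0,0]},{"fingers":35,"xyz":[0.655,0,0.01],"angular":[0,0,0]},{"fingers":35,"xyz":[0.655,0,0.01],"angular":[0,0,0]},{"fingers":35,"xyz":[0.655,0,0.01],"angular":[0,0,0]},{"fingers":35,"xyz":[0.655,0,0.01],"angular":[0,0,0]}]' 20
python3 -c "
from plan import *
show();plan((.504,-.0355,.19),0)
"
```

```text
time_s: 4.25
tcp_pos: [0.4106, 0.3164, 0.0433]
ee_rot: [0.707, -0.0, 0.707, 0.001]
wrist_force: [2.2, 1.1, 0.5]
finger_gap: 0.0469
t 4.25 grasp [0.4106 0.3164 0.0513] x [ 0.     0.002 -1.   ] zang 0.0024 gap 0.0469 F [2.24 1.12 0.52] q [-0.94  0.3   0.22  1.95 -0.08  0.9  -0.67]
xyz [-0.6964 -1.7597  0.4631] ang [ 0.0008  0.0001 -0.0005]
```

```bash
python3 -m pendant '[{"fingers":35,"xyz":[0,0,0],"angular":[0,0,0]},{"fingers":35,"xyz":[0,0,0],"angular":[0,0,0]},{"fingers":35,"xyz":[0,0,0],"angular":[0,0,0]}]' 20
python3 -c "
from plan import *
show();plan((.504,-.0355,.19),0)
"
```

```text
time_s: 4.55
tcp_pos: [0.4106, 0.3164, 0.0433]
ee_rot: [0.707, -0.0, 0.707, 0.001]
wrist_force: [0.8, -0.3, 0.0]
finger_gap: 0.0434
t 4.55 grasp [0.4106 0.3164 0.0513] x [ 0.     0.002 -1.   ] zang 0.0024 gap 0.0434 F [ 0.8  -0.3   0.04] q [-0.94  0.3   0.22  1.95 -0.08  0.9  -0.67]
xyz [-0.6962 -1.7593  0.463 ] ang [ 0.0008  0.0001 -0.0005]
```

```bash
python3 -m pendant '[{"fingers":35,"xyz":[-0.25,0,0],"angular":[0,0,0]},{"fingers":35,"xyz":[-0.5,0,0],"angular":[0,0,0]},{"fingers":35,"xyz":[-0.65,-0.2,0.05],"angular":[0,0,0]},{"fingers":35,"xyz":[-0.65,-0.4,0.12],"angular":[0,0,0]},{"fingers":35,"xyz":[-0.65,-0.6,0.2],"angular":[0,0,0]},{"fingers":35,"xyz":[-0.65,-0.8,0.28],"angular":[0,0,0]},{"fingers":35,"xyz":[-0.65,-1,0.35],"angular":[0,0,0]},{"fingers":35,"xyz":[-0.65,-1,0.35],"angular":[0,0,0]}]' 20
python3 -c "
from plan import *
show();plan((.504,-.0355,.18),0)
"
```

```text
time_s: 5.35
tcp_pos: [0.4825, 0.1102, 0.1731]
ee_rot: [0.708, 0.002, 0.707, -0.002]
wrist_force: [0.0, 0.5, -1.5]
finger_gap: 0.0435
t 5.35 grasp [0.4825 0.1102 0.1811] x [ 0.001  0.    -1.   ] zang -0.0061 gap 0.0435 F [ 0.02  0.54 -1.54] q [-0.72  0.08  0.43  1.9  -0.04  1.17 -0.29]
xyz [ 0.0058 -0.7278  0.1118] ang [-0.0019  0.0004 -0.    ]
```

```bash
python3 -m pendant '[{"fingers":35,"xyz":[0,-0.2,0.03],"angular":[0,0,0]},{"fingers":35,"xyz":[0,-0.4,0.06],"angular":[0,0,0]},{"fingers":35,"xyz":[0,-0.6,0.09],"angular":[0,0,0]},{"fingers":35,"xyz":[0,-0.728,0.11],"angular":[0,0,0]},{"fingers":35,"xyz":[0,-0.728,0.11],"angular":[0,0,0]},{"fingers":35,"xyz":[0,-0.728,0.11],"angular":[0,0,0]}]' 20
python3 - <<'E'
from plan import *
show();s,p,R=st()
T=camera('top');S=camera('side')
g=p-R.as_matrix()@[.008,0,0]
l=[(circ(.504,.0245,.082,.022),(0,255,0),True),(circ(.504,-.095,.082,.022),(0,255,0),True),(circ(g[0],g[1],g[2]+.02,.022),(0,0,255),True),(circ(g[0],g[1],.012,.022),(0,255,255),True)]
crop(T,210,150,140,110,5,l,'pics/t3.png')
crop(S,195,100,160,150,4,l,'pics/s3.png')
E
```

```text
time_s: 5.95
tcp_pos: [0.5035, -0.0352, 0.173]
ee_rot: [0.707, 0.002, 0.707, -0.002]
wrist_force: [-0.5, 0.5, -0.8]
finger_gap: 0.0437
t 5.95 grasp [ 0.5035 -0.0352  0.181 ] x [ 0.001  0.    -1.   ] zang -0.0068 gap 0.0437 F [-0.45  0.46 -0.82] q [-0.54  0.11  0.56  1.88 -0.06  1.17  0.03]
```

View pics/t3.png

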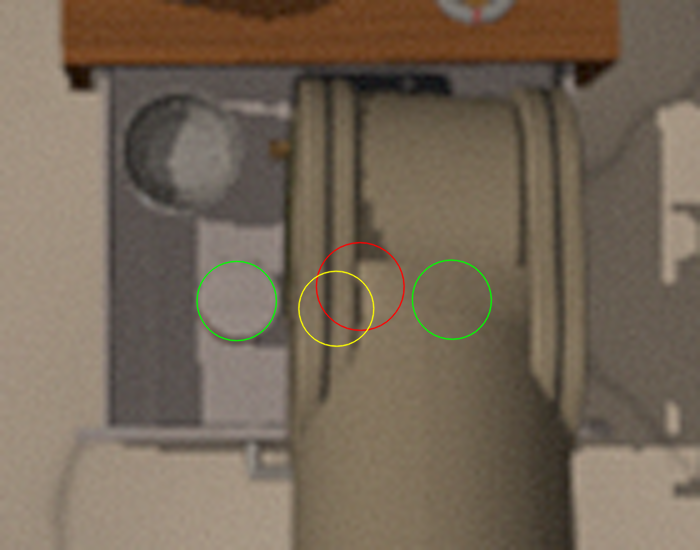

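View pics/s3.png

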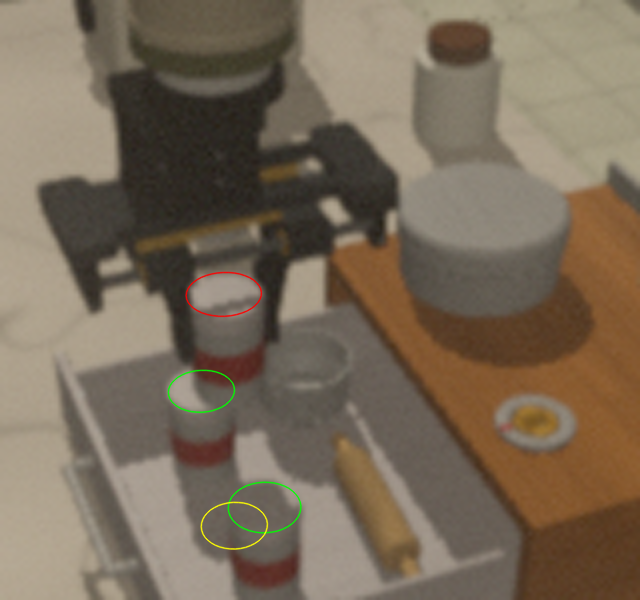

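```bash
python3 -m pendant '[{"fingers":35,"xyz":[0.2,0,0],"angular":[0.002,0,0]},{"fingers":35,"xyz":[0.35,0,0],"angular":[0.002,0,0]},{"fingers":35,"xyz":[0.45,0,0],"angular":[0.002,0,0]},{"fingers":35,"xyz":[0.54,0,0],"angular":[0.002,0,0]},{"fingers":35,"xyz":[0.575,0,0],"angular":[0.002,0,0]},{"fingers":35,"xyz":[0.585,0,0],"angular":[0.002,0,0]},{"fingers":35,"xyz":[0.585,0,0],"angular":[0.002,0,0]}]' 20
python3 - <<'E'
from plan import *
show()
S=camera('side')
crop(S,195,100,160,150,4,[],'pics/s4.png')
E
```

```text
time_s: 6.75
tcp_pos: [0.5039, -0.0334, 0.0564]
ee_rot: [0.707, 0.004, 0.707, -0.003]
wrist_force: [0.4, 0.6, 0.0]
finger_gap: 0.0434
t 6.75 grasp [ 0.5039 -0.0335  0.0644] x [ 0.001  0.001 -1.   ] zang -0.0097 gap 0.0434 F [0.38 0.61 0.02] q [-0.5   0.27  0.54  1.99 -0.18  0.92  0.12]
```

View pics/s4.png

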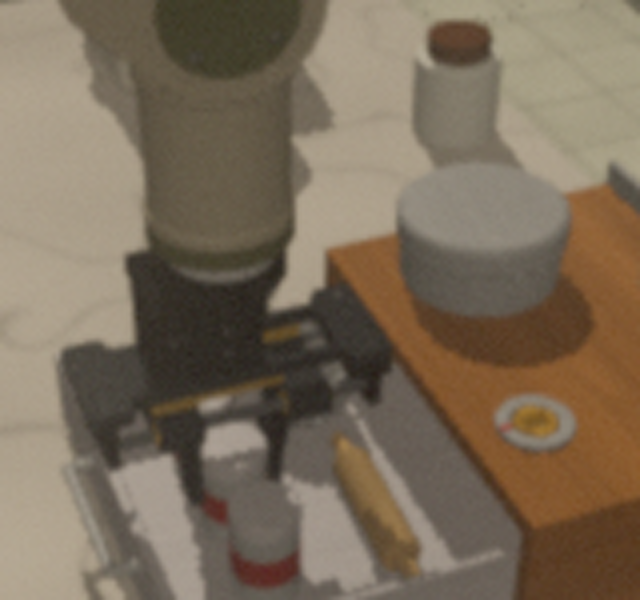

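```bash
python3 -m pendant '[{"fingers":35,"xyz":[0.006,0,0],"angular":[0,0,0]},{"fingers":35,"xyz":[0.008,0,0],"angular":[0,0,0]}]' 20
python3 -c "
from plan import *
show()"
```

```text
time_s: 7.0
tcp_pos: [0.5047, -0.0334, 0.0558]
ee_rot: [0.708, 0.004, 0.706, -0.003]
wrist_force: [-0.6, 0.0, -1.5]
finger_gap: 0.0435
t 7.0 grasp [ 0.5046 -0.0334  0.0638] x [ 0.003  0.001 -1.   ] zang -0.0098 gap 0.0435 F [-0.6   0.01 -1.55] q [-0.5   0.27  0.54  1.99 -0.18  0.92  0.12]
```

```bash
python3 -m pendant '[{"fingers":35,"xyz":[0.006,0,0],"angular":[0,0,0]},{"fingers":62,"xyz":[0.006,0,0],"angular":[0,0,0]},{"fingers":62,"xyz":[0.006,0,0],"angular":[0,0,0]},{"fingers":62,"xyz":[0.006,0,0],"angular":[0,0,0]},{"fingers":62,"xyz":[0.006,0,0],"angular":[0,0,0]},{"fingers":62,"xyz":[0.006,0,0],"angular":[0,0,0]}]' 20
python3 -c "
from plan import *
show()"
```

```text
time_s: 7.6
tcp_pos: [0.5046, -0.0334, 0.0545]
ee_rot: [0.708, 0.004, 0.706, -0.003]
wrist_force: [-0.6, -0.4, 0.7]
finger_gap: 0.0615
t 7.6 grasp [ 0.5046 -0.0334  0.0625] x [ 0.003  0.001 -1.   ] zang -0.0098 gap 0.0615 F [-0.64 -0.38  0.71] q [-0.5   0.28  0.54  1.99 -0.18  0.92  0.12]
```

```bash
python3 -m pendant '[{"fingers":62,"xyz":[-0.15,0,0],"angular":[0,0,0]},{"fingers":62,"xyz":[-0.4,0,0],"angular":[0,0,0]},{"fingers":62,"xyz":[-0.65,0,0],"angular":[0,0,0]},{"fingers":62,"xyz":[-0.65,0,0],"angular":[0,0,0]}]' 20
python3 -c "
from plan import *
show();plan((.45,-.2,.20),.7); plan((.393,-.339,.15),1.28)"
```

```text
time_s: 8.0
tcp_pos: [0.5075, -0.0338, 0.1909]
ee_rot: [0.712, 0.005, 0.703, -0.003]
wrist_force: [0.9, -0.7, -0.2]
finger_gap: 0.0617
t 8.0 grasp [ 0.5074 -0.0338  0.1989] x [ 0.013  0.003 -1.   ] zang -0.0105 gap 0.0617 F [ 0.93 -0.71 -0.18] q [-0.56  0.09  0.57  1.86 -0.06  1.19  0.02]
xyz [-0.0119 -0.8338 -0.2789] ang [-0.2261  0.0043  0.0005]
xyz [ 0.2323 -1.5325 -0.5597] ang [-0.4108  0.0041  0.0018]
```

```bash
python3 -m pendant '[{"fingers":40,"xyz":[0,-0.2,-0.07],"angular":[-0.045,0.004,0]},{"fingers":40,"xyz":[0,-0.4,-0.14],"angular":[-0.09,0.004,0]},{"fingers":40,"xyz":[0,-0.6,-0.21],"angular":[-0.135,0.004,0]},{"fingers":40,"xyz":[0,-0.8,-0.28],"angular":[-0.18,0.004,0]},{"fingers":40,"xyz":[0,-0.95,-0.33],"angular":[-0.226,0.004,0]},{"fingers":40,"xyz":[0,-0.95,-0.33],"angular":[-0.226,0.004,0]}]' 20
python3 - <<'E'
from plan import *
show();plan((.393,-.339,.15),1.28)
S=camera('side');T=camera('top')
crop(T,210,150,140,110,5,[],'pics/t5.png')
crop(S,195,130,160,145,4,[],'pics/s5.png')
E
```

```text
time_s: 8.6
tcp_pos: [0.4374, -0.2275, 0.1894]
ee_rot: [0.664, -0.243, 0.664, 0.242]
wrist_force: [-0.1, 0.6, 0.6]
finger_gap: 0.0406
t 8.6 grasp [ 0.4374 -0.2275  0.1974] x [ 0.001 -0.002 -1.   ] zang 0.6997 gap 0.0406 F [-0.13  0.6   0.59] q [-0.31  0.06  0.72  1.9  -0.04  1.2   1.13]
xyz [ 0.238  -0.283  -0.5287] ang [-0.1847 -0.0004  0.0007]
```

View pics/t5.png

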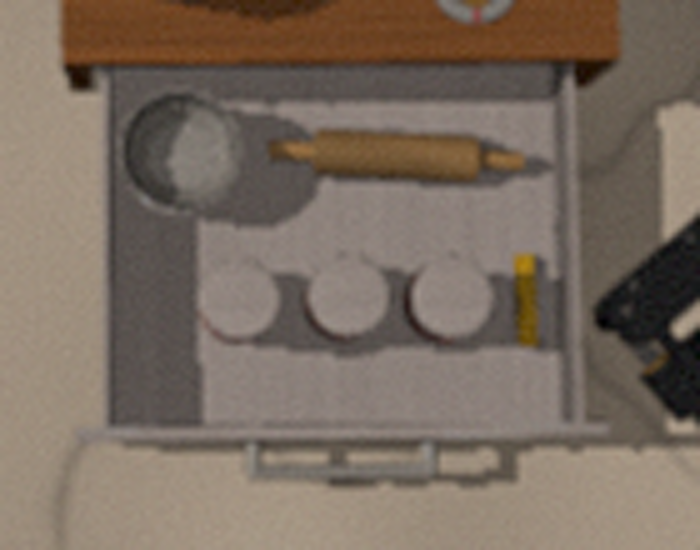

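View pics/s5.png

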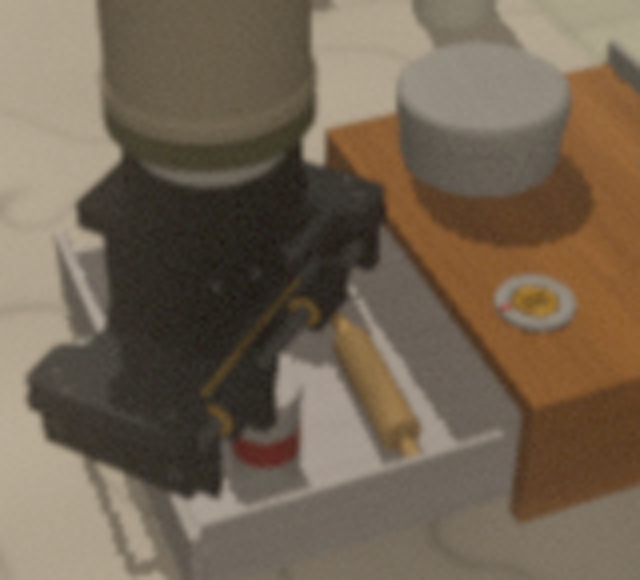

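The tin stands in line between its neighbours (tops at 240, 347 and 452, all on row ≈297). Next is the key.

```bash
python3 -m pendant '[{"fingers":45,"xyz":[0.05,-0.07,-0.13],"angular":[-0.046,0,0]},{"fingers":45,"xyz":[0.1,-0.14,-0.26],"angular":[-0.092,0,0]},{"fingers":45,"xyz":[0.16,-0.21,-0.4],"angular":[-0.138,0,0]},{"fingers":45,"xyz":[0.2,-0.283,-0.53],"angular":[-0.185,0,0]},{"fingers":45,"xyz":[0.238,-0.283,-0.53],"angular":[-0.185,0,0]},{"fingers":45,"xyz":[0.238,-0.283,-0.53],"angular":[-0.185,0,0]}]' 20
python3 - <<'E'
from plan import *
show();plan((.392,-.3385,.062),1.28)
S=camera('side');T=camera('top')
from fit import box
l=[(box((.392,-.3385),-.29,.03,.008,.077,.077)[[0,2,6,4]],(0,255,0),True)]
crop(T,340,200,90,80,7,l,'pics/t6.png')
crop(S,200,240,120,130,5,l,'pics/s6.png')
E
```

```text
time_s: 9.3
tcp_pos: [0.3941, -0.3341, 0.1404]
ee_rot: [0.568, -0.421, 0.568, 0.421]
wrist_force: [-0.9, 0.4, 0.3]
finger_gap: 0.0451
t 9.3 grasp [ 0.3941 -0.3341  0.1484] x [-0.001  0.    -1.   ] zang 1.2758 gap 0.0451 F [-0.85  0.36  0.34] q [-0.08  0.2   0.78  1.9  -0.16  1.11  2.03]
xyz [ 0.4322  0.0033 -0.0243] ang [-0.0013 -0.0001 -0.0003]
```

View pics/t6.png

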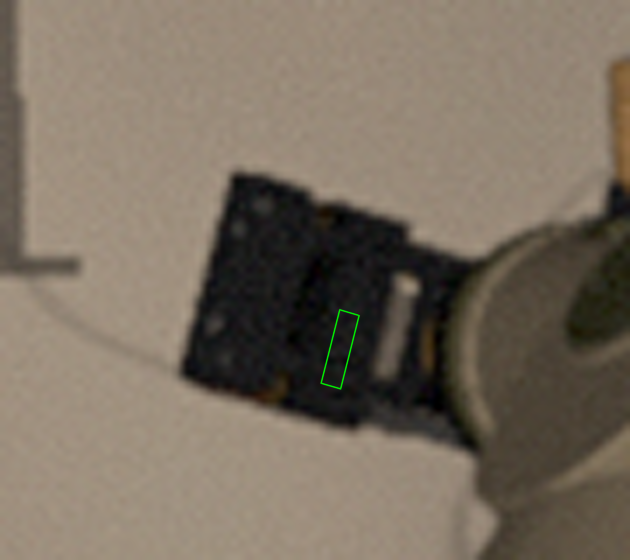

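View pics/s6.png

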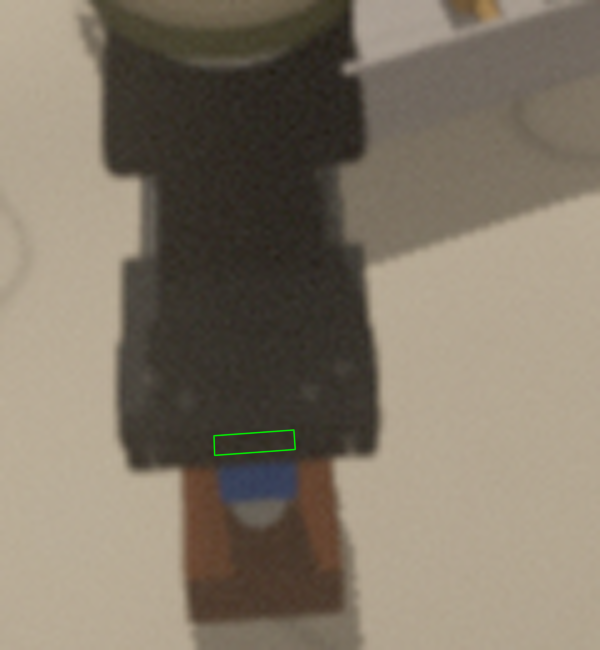

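```bash
python3 -m pendant '[{"fingers":45,"xyz":[0.15,0,-0.02],"angular":[0,0,0]},{"fingers":45,"xyz":[0.3,0,-0.022],"angular":[0,0,0]},{"fingers":45,"xyz":[0.43,0,-0.022],"angular":[0,0,0]},{"fingers":45,"xyz":[0.43,0,-0.022],"angular":[0,0,0]}]' 20
python3 - <<'E'
from plan import *
show();plan((.393,-.3385,.062),1.28)
T=camera('top');S=camera('side')
crop(T,340,200,90,80,7,[],'pics/t7.png')
crop(S,200,280,90,90,6,[],'pics/s7.png')
E
```

```text
time_s: 9.8
tcp_pos: [0.3934, -0.3353, 0.0533]
ee_rot: [0.567, -0.42, 0.568, 0.423]
wrist_force: [-0.3, -0.6, -0.6]
finger_gap: 0.045
t 9.8 grasp [ 0.3935 -0.3353  0.0613] x [-0.003  0.002 -1.   ] zang 1.2779 gap 0.045 F [-0.28 -0.64 -0.57] q [-0.01  0.35  0.73  1.97 -0.28  0.94  2.14]
xyz [-0.0037 -0.0025 -0.0159] ang [-0.0007  0.0004 -0.0012]
```

View pics/s7.png

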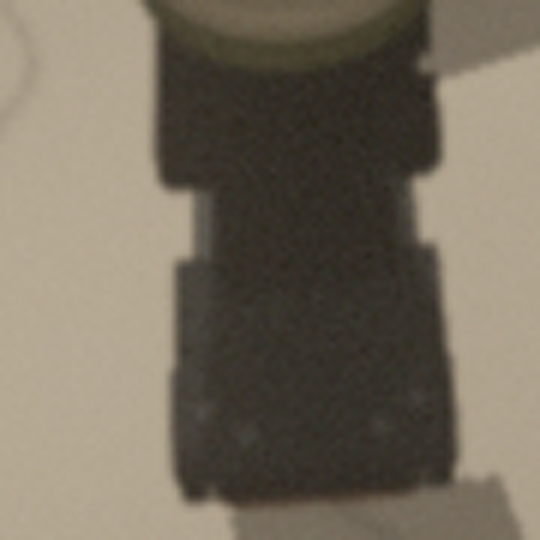

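Straddling the key. I'll shift 3 mm and close.

```bash
python3 -m pendant '[{"fingers":45,"xyz":[-0.004,-0.002,-0.016],"angular":[0,0,0]},{"fingers":25,"xyz":[-0.004,-0.002,-0.016],"angular":[0,0,0]},{"fingers":15,"xyz":[-0.004,-0.002,-0.016],"angular":[0,0,0]},{"fingers":10,"xyz":[-0.004,-0.002,-0.016],"angular":[0,0,0]},{"fingers":2,"xyz":[-0.004,-0.002,-0.016],"angular":[0,0,0]},{"fingers":2,"xyz":[-0.004,-0.002,-0.016],"angular":[0,0,0]},{"fingers":2,"xyz":[-0.004,-0.002,-0.016],"angular":[0,0,0]},{"fingers":2,"xyz":[-0.004,-0.002,-0.016],"angular":[0,0,0]},{"fingers":2,"xyz":[-0.004,-0.002,-0.016],"angular":[0,0,0]},{"fingers":2,"xyz":[-0.004,-0.002,-0.016],"angular":[0,0,0]}]' 15
python3 -c "
from plan import *
show()"
```

```text
time_s: 10.9
tcp_pos: [0.3942, -0.3404, 0.0571]
ee_rot: [0.568, -0.422, 0.568, 0.421]
wrist_force: [0.2, 0.7, 0.7]
finger_gap: 0.0079
t 10.9 grasp [ 0.3942 -0.3404  0.0651] x [ 0.001 -0.    -1.   ] zang 1.2775 gap 0.0079 F [0.19 0.69 0.65] q [-0.01  0.34  0.73  1.96 -0.28  0.94  2.14]
```

```bash
python3 -m pendant '[{"fingers":0,"xyz":[0,0,0],"angular":[0,0,0]},{"fingers":0,"xyz":[0,0,0],"angular":[0,0,0]},{"fingers":0,"xyz":[0,0,0],"angular":[0,0,0]},{"fingers":0,"xyz":[-0.05,0,0],"angular":[0,0,0]},{"fingers":0,"xyz":[-0.1,0,0],"angular":[0,0,0]},{"fingers":0,"xyz":[-0.2,0,0],"angular":[0,0,0]},{"fingers":0,"xyz":[-0.4,0,0],"angular":[0,0,0]},{"fingers":0,"xyz":[-0.6,0,0],"angular":[0,0,0]},{"fingers":0,"xyz":[-0.8,0,0],"angular":[0,0,0]},{"fingers":0,"xyz":[-0.8,0,0],"angular":[0,0,0]}]' 45
python3 - <<'E'
from plan import *
show()
T=camera('top');S=camera('side')
crop(S,190,200,120,140,4,[],'pics/s8.png')
print('mouth',[mark_of(c,'lock_mouth')[:1] for c in (T,S)], [mark_of(c,'key')[:1] for c in (T,S)])
plan((.5,-.22,.22),1.45)
E
```

```text
time_s: 11.9
tcp_pos: [0.3958, -0.3424, 0.223]
ee_rot: [0.57, -0.424, 0.566, 0.418]
wrist_force: [-0.4, -1.0, -0.9]
finger_gap: 0.0078
t 11.9 grasp [ 0.3957 -0.3423  0.231 ] x [ 0.009 -0.004 -1.   ] zang 1.2767 gap 0.0078 F [-0.4  -0.95 -0.89] q [-0.11  0.11  0.81  1.79 -0.09  1.27  1.99]
mouth [[{'at': [0.676, -0.1093, 0.1028], 'confidence': 0.74}], [{'at': [0.6773, -0.1101, 0.1008], 'confidence': 0.94}]] [[], []]
xyz [ 0.0205 -0.3359  0.7282] ang [-0.0549  0.0001 -0.0004]
```

View pics/s8.png

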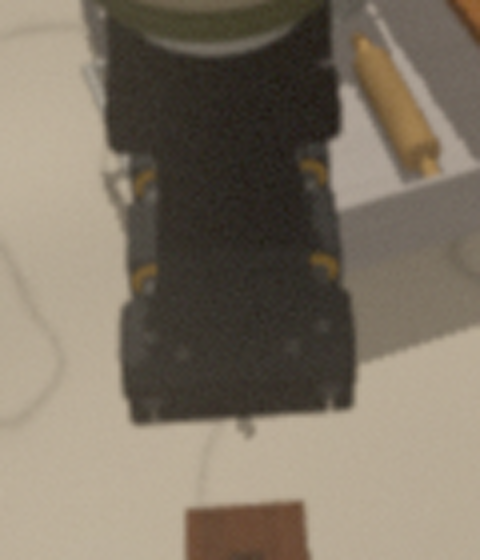

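```bash
python3 -m pendant '[{"fingers":0,"xyz":[0,-0.1,0.2],"angular":[-0.02,0,0]},{"fingers":0,"xyz":[0.01,-0.2,0.4],"angular":[-0.04,0,0]},{"fingers":0,"xyz":[0.02,-0.3,0.6],"angular":[-0.055,0,0]},{"fingers":0,"xyz":[0.02,-0.4,0.8],"angular":[-0.07,0,0]},{"fingers":0,"xyz":[0.02,-0.4,0.8],"angular":[-0.07,0,0]},{"fingers":0,"xyz":[0.02,-0.4,0.8],"angular":[-0.07,0,0]}]' 45
python3 - <<'E'
from plan import *
show()
T=camera('top');S=camera('side')
print(ray(T,[304.4,145.4],.104),ray(S,[328.3,205],.104))
plan((.677,-.109,.205),np.pi/2)
E
```

```text
time_s: 12.8
tcp_pos: [0.5164, -0.2091, 0.2109]
ee_rot: [0.517, -0.481, 0.518, 0.483]
wrist_force: [-0.8, -0.5, -0.2]
finger_gap: 0.0075
t 12.8 grasp [ 0.5164 -0.2091  0.2189] x [-0.004  0.    -1.   ] zang 1.4991 gap 0.0075 F [-0.85 -0.53 -0.22] q [-0.27  0.22  0.66  1.7  -0.14  1.27  1.92]
[[ 0.6801237  -0.10816966  0.104     ]] [[ 0.67911534 -0.10774202  0.104     ]]
xyz [ 0.0707 -0.7672  0.5695] ang [-0.024   0.     -0.0008]
```

```bash
python3 -m pendant '[{"fingers":0,"xyz":[0.02,-0.2,0.15],"angular":[-0.008,0,0]},{"fingers":0,"xyz":[0.04,-0.4,0.3],"angular":[-0.016,0,0]},{"fingers":0,"xyz":[0.06,-0.6,0.45],"angular":[-0.024,0,0]},{"fingers":0,"xyz":[0.07,-0.78,0.57],"angular":[-0.024,0,0]},{"fingers":0,"xyz":[0.07,-0.78,0.57],"angular":[-0.024,0,0]},{"fingers":0,"xyz":[0.07,-0.78,0.57],"angular":[-0.024,0,0]}]' 45
python3 - <<'E'
from plan import *
from fit import box
show();s,p,R=st();M=R.as_matrix();g=p-M@[.008,0,0]
S=camera('side');T=camera('top')
plan((.679,-.108,.205),np.pi/2)
def pts(P): return np.array([g+M[:,0]*(.057-z)+ -M[:,1]*x+M[:,2]*y for x,y,z in P])
hw=.006
l=[(pts([[-hw,0,.026],[-hw,0,.006],[0,0,0],[hw,0,.006],[hw,0,.026]]),(0,255,0),False),(pts([[.011*np.cos(a),.011*np.sin(a),.0285] for a in np.linspace(0,6.28,30)]),(255,255,0),True),
(circ(.679,-.108,.104,.0095),(0,0,255),True)]
crop(S,290,140,80,80,8,l,'pics/s9.png')
crop(S,290,140,80,80,8,[],'pics/s9b.png')
crop(T,260,100,90,80,7,l,'pics/t9.png')
E
```

```text
time_s: 13.5
tcp_pos: [0.6793, -0.1102, 0.1962]
ee_rot: [0.499, -0.499, 0.502, 0.5]
wrist_force: [-0.5, -1.2, -0.6]
finger_gap: 0.0077
t 13.5 grasp [ 0.6793 -0.1102  0.2042] x [-0.004 -0.001 -1.   ] zang 1.5697 gap 0.0077 F [-0.49 -1.17 -0.6 ] q [-0.29  0.54  0.57  1.34 -0.29  1.34  1.85]
xyz [ 0.0024 -0.0021  0.018 ] ang [-0.001  -0.0003 -0.0008]
```

View pics/s9.png

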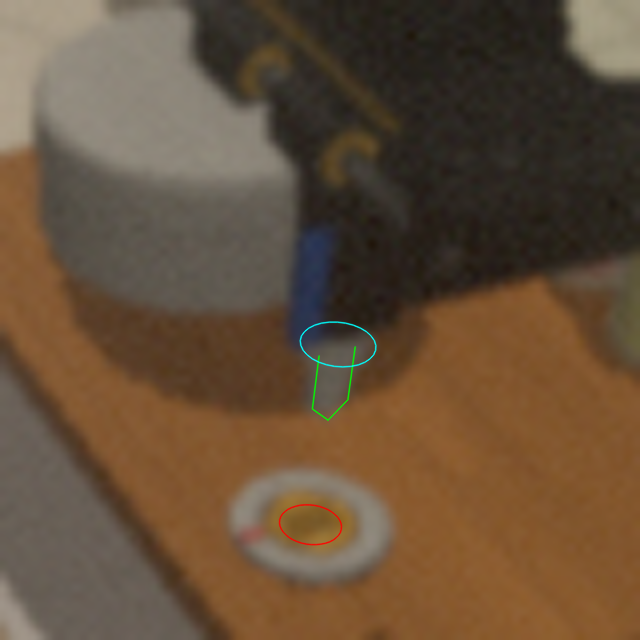

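View pics/s9b.png

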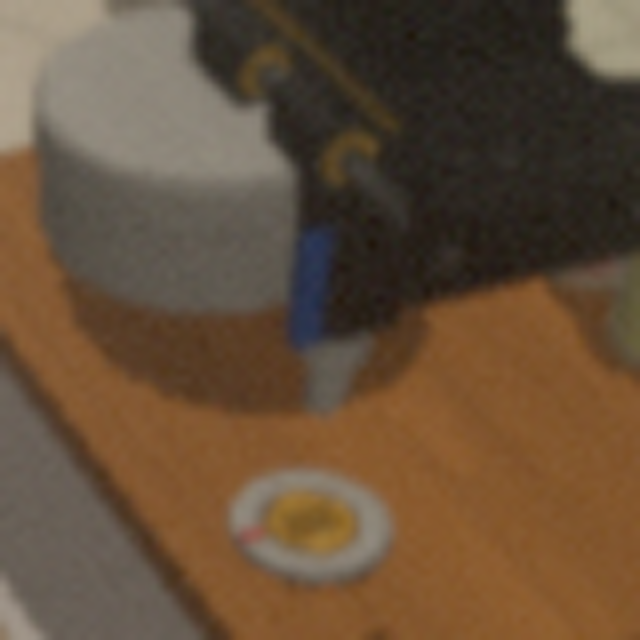

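View pics/t9.png

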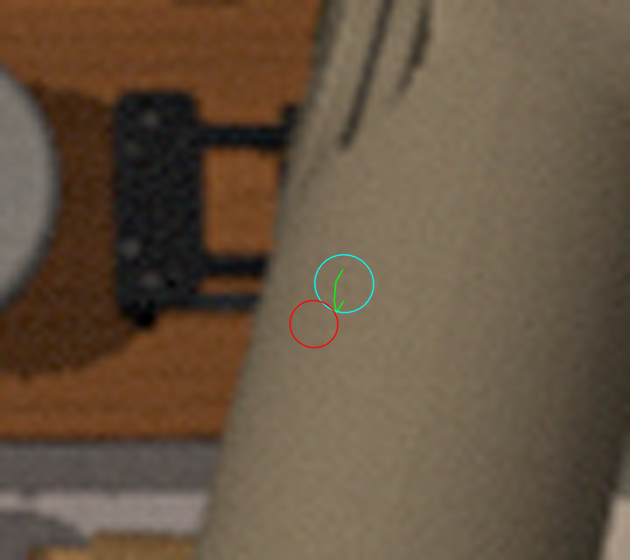

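```bash
python3 -m pendant '[{"fingers":0,"xyz":[0.08,-0.008,0.012],"angular":[-0.001,0,-0.001]},{"fingers":0,"xyz":[0.16,-0.008,0.012],"angular":[-0.001,0,-0.001]},{"fingers":0,"xyz":[0.16,-0.008,0.012],"angular":[-0.001,0,-0.001]},{"fingers":0,"xyz":[0.16,-0.008,0.012],"angular":[-0.001,0,-0.001]}]' 45
cat > ov.py <<'E'
from plan import *
def ov(name,kx=-.002,kz=.055,mouth=(.679,-.108)):
    show();s,p,R=st();M=R.as_matrix();g=p-M@[.008,0,0]
    S=camera('side')
    def pts(P): return np.array([g+M[:,0]*(kz-z)+ -M[:,1]*(x+kx)+M[:,2]*y for x,y,z in P])
    hw=.006
    l=[(pts([[-hw,0,.026],[-hw,0,.006],[0,0,0],[hw,0,.006],[hw,0,.026]]),(0,255,0),False),(pts([[.011*np.cos(a),.011*np.sin(a),.0285] for a in np.linspace(0,6.28,30)]),(255,255,0),True),
    (circ(*mouth,.104,.0095),(0,0,255),True)]
    a=crop(S,300,160,50,65,8,l);b=crop(S,300,160,50,65,8)
    cv2.imwrite(name,np.hstack([a,b]))
E
python3 -c "
from ov import *
ov('pics/s10.png')"
```

```text
time_s: 14.0
tcp_pos: [0.6795, -0.1097, 0.1655]
ee_rot: [0.5, -0.5, 0.5, 0.5]
wrist_force: [-1.0, -0.4, 0.2]
finger_gap: 0.0078
t 14.0 grasp [ 0.6795 -0.1097  0.1735] x [-0.    -0.001 -1.   ] zang 1.5698 gap 0.0078 F [-1.05 -0.44  0.2 ] q [-0.29  0.56  0.56  1.39 -0.3   1.28  1.86]
```

View pics/s10.png

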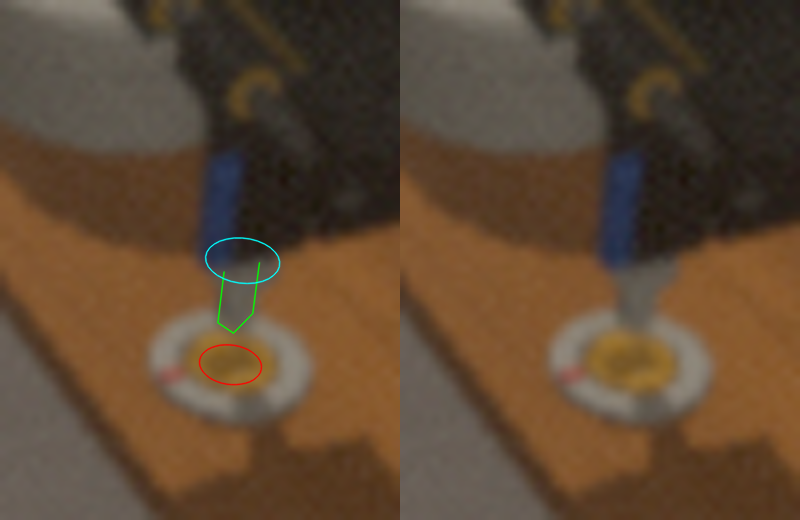

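```bash
python3 -m pendant '[{"fingers":0,"xyz":[0.02,-0.014,0.018],"angular":[0,0,0]},{"fingers":0,"xyz":[0.025,-0.014,0.018],"angular":[0,0,0]},{"fingers":0,"xyz":[0.025,-0.014,0.018],"angular":[0,0,0]}]' 45
python3 -c "
from ov import *
ov('pics/s11.png')"
```

```text
time_s: 14.35
tcp_pos: [0.6829, -0.1057, 0.161]
ee_rot: [-0.5, 0.5, -0.5, -0.5]
wrist_force: [0.0, 0.5, -0.4]
finger_gap: 0.0075
t 14.35 grasp [ 0.6829 -0.1057  0.169 ] x [ 0.001 -0.001 -1.   ] zang 1.5706 gap 0.0075 F [ 0.01  0.47 -0.42] q [-0.29  0.57  0.56  1.38 -0.3   1.28  1.85]
```

View pics/s11.png

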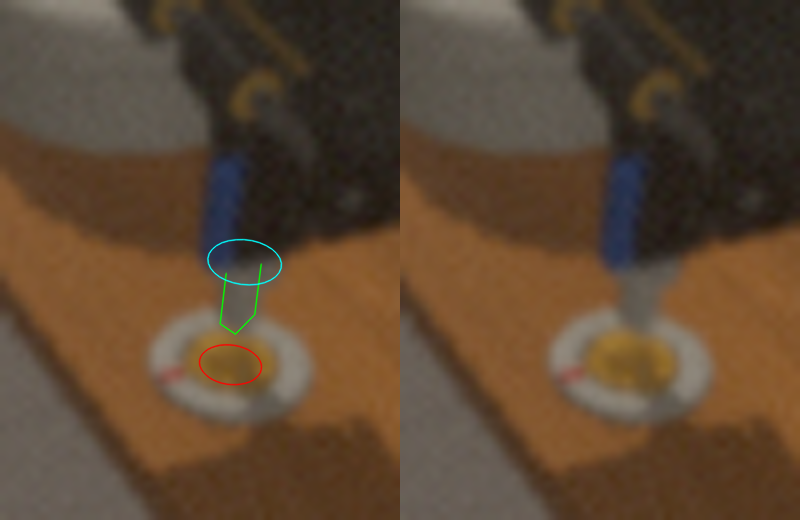

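```bash
for i in 1 2 3; do python3 -m pendant '[{"fingers":0,"xyz":[0,0,0],"angular":[0,0,0]}]' | grep tcp; done
```

```text
tcp_pos: [0.6829, -0.106, 0.1612]
tcp_pos: [0.6829, -0.1061, 0.1613]
tcp_pos: [0.6829, -0.1061, 0.1614]
```

```bash
python3 - <<'E'
from plan import *
for i in range(5): show(); camera('side')
E
```

```text
t 14.7 grasp [ 0.6829 -0.1061  0.1694] x [ 0.001 -0.001 -1.   ] zang 1.5701 gap 0.0078 F [ 0.15 -0.21 -0.73] q [-0.29  0.57  0.56  1.38 -0.3   1.28  1.85]
t 14.75 grasp [ 0.6829 -0.1062  0.1694] x [ 0.001 -0.001 -1.   ] zang 1.5701 gap 0.0079 F [ 0.07  0.19 -0.27] q [-0.29  0.57  0.56  1.38 -0.3   1.28  1.85]
t 14.8 grasp [ 0.6829 -0.1061  0.1694] x [ 0.001 -0.001 -1.   ] zang 1.5702 gap 0.0076 F [ 0.48 -0.52 -0.24] q [-0.29  0.57  0.56  1.38 -0.3   1.28  1.85]
t 14.85 grasp [ 0.6829 -0.1062  0.1694] x [ 0.001 -0.001 -1.   ] zang 1.5701 gap 0.0077 F [ 1.34 -0.35 -0.45] q [-0.29  0.57  0.56  1.38 -0.3   1.28  1.85]
t 14.9 grasp [ 0.6829 -0.1061  0.1694] x [ 0.001 -0.001 -1.   ] zang 1.5702 gap 0.0078 F [ 0.16  0.06 -1.04] q [-0.29  0.57  0.56  1.38 -0.3   1.28  1.85]
```

```bash
python3 -m pendant '[{"fingers":0,"xyz":[0.01,0.008,-0.007],"angular":[0,0,0]},{"fingers":0,"xyz":[0.03,0.008,-0.007],"angular":[0,0,0]},{"fingers":0,"xyz":[0.045,0.008,-0.007],"angular":[0,0,0]},{"fingers":0,"xyz":[0.06,0.008,-0.007],"angular":[0,0,0]},{"fingers":0,"xyz":[0.06,0.008,-0.007],"angular":[0,0,0]}]' 45
python3 -c "
from ov import *
ov('pics/s12.png')"
```

```text
time_s: 15.45
tcp_pos: [0.681, -0.1074, 0.1486]
ee_rot: [0.5, -0.5, 0.5, 0.5]
wrist_force: [0.1, 0.8, -0.5]
finger_gap: 0.0077
t 15.45 grasp [ 0.681  -0.1074  0.1566] x [ 0.    -0.001 -1.   ] zang 1.5703 gap 0.0077 F [ 0.11  0.81 -0.5 ] q [-0.29  0.57  0.56  1.4  -0.31  1.25  1.86]
```

View pics/s12.png

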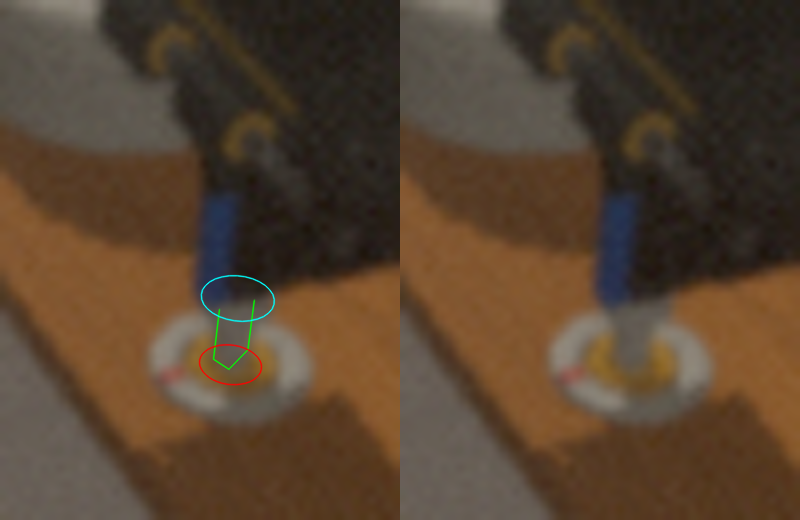

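```bash
python3 -m pendant '[{"fingers":0,"xyz":[0.015,0,0],"angular":[0,0,0]},{"fingers":0,"xyz":[0.025,0,0],"angular":[0,0,0]},{"fingers":0,"xyz":[0.035,0,0],"angular":[0,0,0]},{"fingers":0,"xyz":[0.035,0,0],"angular":[0,0,0]}]' 45
python3 -c "
from ov import *
show()"
```

```text
time_s: 15.9
tcp_pos: [0.681, -0.1074, 0.1416]
ee_rot: [0.5, -0.5, 0.5, 0.5]
wrist_force: [0.0, -0.2, -0.1]
finger_gap: 0.0076
t 15.9 grasp [ 0.681  -0.1074  0.1496] x [ 0.    -0.001 -1.   ] zang 1.5703 gap 0.0076 F [ 0.02 -0.25 -0.08] q [-0.29  0.58  0.56  1.41 -0.31  1.24  1.86]
```

```bash
python3 -m pendant '[{"fingers":0,"xyz":[0.015,0,0],"angular":[0,0,0]},{"fingers":0,"xyz":[0.03,0,0],"angular":[0,0,0]},{"fingers":0,"xyz":[0.045,0,0],"angular":[0,0,0]},{"fingers":0,"xyz":[0.045,0,0],"angular":[0,0,0]}]' 45
python3 -c "
from ov import *
ov('pics/s13.png')"
```

```text
time_s: 16.3
tcp_pos: [0.6811, -0.1075, 0.1322]
ee_rot: [0.5, -0.5, 0.5, 0.5]
wrist_force: [-0.5, 0.2, 0.5]
finger_gap: 0.0078
t 16.3 grasp [ 0.6811 -0.1075  0.1402] x [ 0.    -0.001 -1.   ] zang 1.5702 gap 0.0078 F [-0.52  0.19  0.47] q [-0.29  0.59  0.55  1.42 -0.31  1.23  1.87]
```

View pics/s13.png

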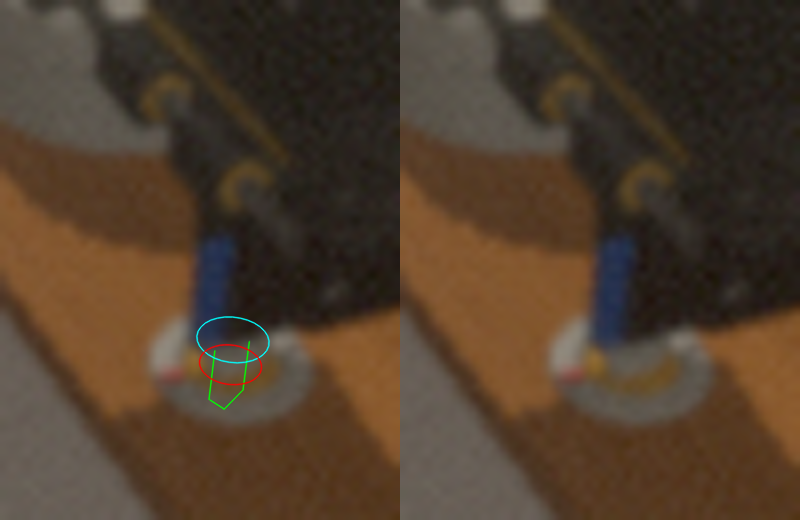

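```bash
python3 -m pendant '[{"fingers":0,"xyz":[0.015,0,0],"angular":[0,0,0]},{"fingers":0,"xyz":[0.03,0,0],"angular":[0,0,0]},{"fingers":0,"xyz":[0.045,0,0],"angular":[0,0,0]},{"fingers":0,"xyz":[0.045,0,0],"angular":[0,0,0]}]' 50
python3 -c "
from ov import *
ov('pics/s14.png')"
```

```text
time_s: 16.75
tcp_pos: [0.6818, -0.1075, 0.1268]
ee_rot: [0.501, -0.501, 0.499, 0.499]
wrist_force: [-9.8, 3.0, 27.4]
finger_gap: 0.0077
t 16.75 grasp [ 0.6818 -0.1075  0.1348] x [ 0.003 -0.    -1.   ] zang 1.5702 gap 0.0077 F [-9.81  2.99 27.39] q [-0.29  0.59  0.55  1.42 -0.32  1.21  1.87]
```

View pics/s14.png

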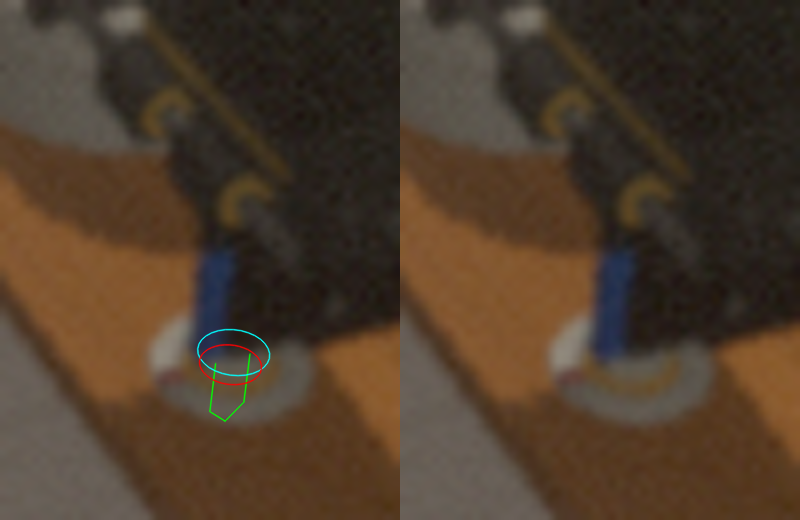

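Stopped with 27 N. I'll wiggle it to tell a sticky pin from the bottom.

```bash
python3 -m pendant '[{"fingers":0,"xyz":[0,0,0],"angular":[0.02,0,0]},{"fingers":0,"xyz":[0.01,0,0],"angular":[0.02,0,0]},{"fingers":0,"xyz":[0.01,0,0],"angular":[-0.02,0,0]},{"fingers":0,"xyz":[0.015,0,0],"angular":[-0.02,0,0]},{"fingers":0,"xyz":[0.015,0,0],"angular":[0.02,0,0]},{"fingers":0,"xyz":[0.015,0.005,0],"angular":[0.02,0,0]},{"fingers":0,"xyz":[0.015,0.005,0],"angular":[0,0,0]},{"fingers":0,"xyz":[0.015,-0.005,0],"angular":[0,0,0]},{"fingers":0,"xyz":[0.015,0,0],"angular":[0,0,0]}]' 50
python3 -c "
from ov import *
ov('pics/s15.png')"
```

```text
time_s: 17.7
tcp_pos: [0.6823, -0.1079, 0.1269]
ee_rot: [-0.501, 0.501, -0.499, -0.499]
wrist_force: [-7.7, 2.5, 24.9]
finger_gap: 0.0076
t 17.7 grasp [ 0.6822 -0.1079  0.1349] x [ 0.005  0.    -1.   ] zang 1.5713 gap 0.0076 F [-7.66  2.5  24.92] q [-0.29  0.59  0.55  1.42 -0.32  1.21  1.87]
```

View pics/s15.png

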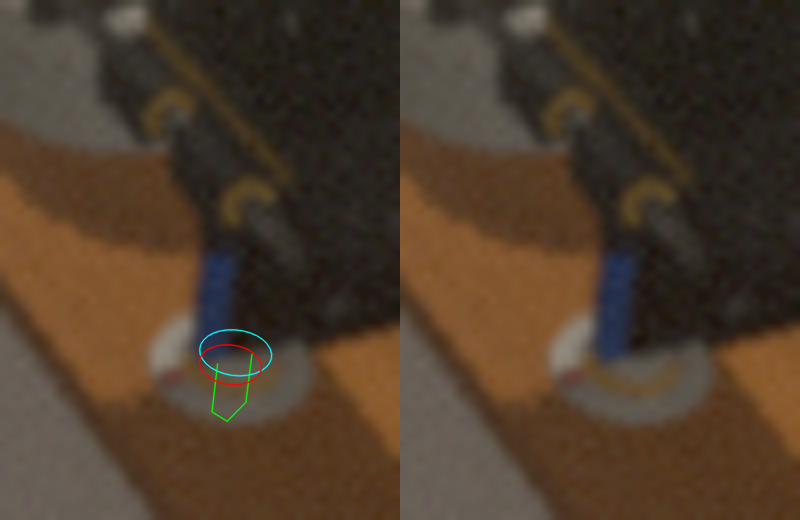

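Same stop height (0.1349) after wiggling, and it matches the expected shoulder-on-plug height (0.078+0.057). It's fully down, so I'm starting the turn.

```bash
python3 -m pendant '[{"fingers":0,"xyz":[0.008,0.005,0],"angular":[0,0,0]},{"fingers":0,"xyz":[0.008,0.005,-0.001],"angular":[0.045,0,0]},{"fingers":0,"xyz":[0.008,0.006,-0.003],"angular":[0.09,0,0]},{"fingers":0,"xyz":[0.008,0.007,-0.005],"angular":[0.135,0,0]},{"fingers":0,"xyz":[0.008,0.008,-0.006],"angular":[0.18,0,0]},{"fingers":0,"xyz":[0.008,0.008,-0.007],"angular":[0.225,0,0]},{"fingers":0,"xyz":[0.008,0.008,-0.007],"angular":[0.25,0,0]},{"fingers":0,"xyz":[0.008,0.008,-0.007],"angular":[0.25,0,0]}]' 55
python3 -c "
from ov import *
ov('pics/s16.png'); print(observe()['moment'])"
```

```text
time_s: 18.55
tcp_pos: [0.6813, -0.1099, 0.127]
ee_rot: [0.656, -0.271, 0.651, 0.269]
wrist_force: [-5.4, 0.9, 15.8]
finger_gap: 0.0077
t 18.55 grasp [ 0.6812 -0.1099  0.135 ] x [ 0.007 -0.001 -1.   ] zang 0.7838 gap 0.0077 F [-5.42  0.92 15.81] q [-0.39  0.63  0.71  1.43 -0.42  1.23  1.15]
[0.02398251 1.28540064 0.03393385]
```

View pics/s16.png

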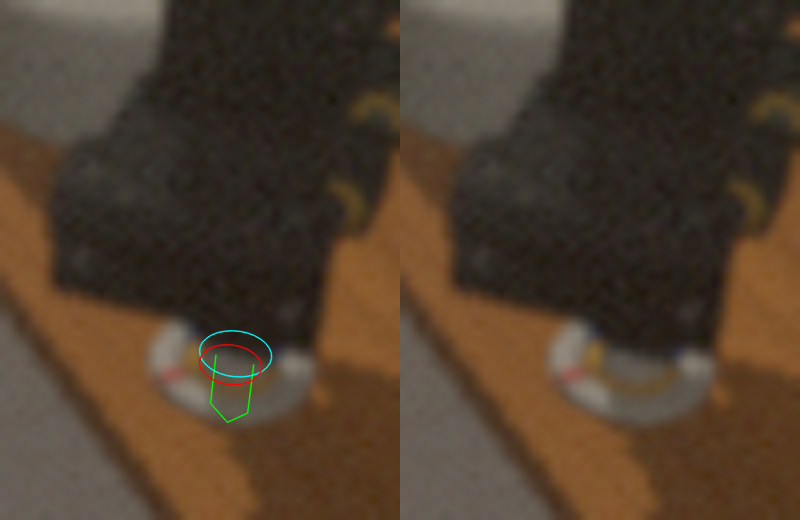

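```bash
python3 -m pendant '[{"fingers":0,"xyz":[0.007,0.002,-0.002],"angular":[0.045,0,0]},{"fingers":0,"xyz":[0.007,0.003,-0.004],"angular":[0.09,0,0]},{"fingers":0,"xyz":[0.007,0.004,-0.006],"angular":[0.135,0,0]},{"fingers":0,"xyz":[0.007,0.005,-0.008],"angular":[0.18,0,0]},{"fingers":0,"xyz":[0.007,0.006,-0.01],"angular":[0.225,0,0]},{"fingers":0,"xyz":[0.007,0.007,-0.011],"angular":[0.25,0,0]},{"fingers":0,"xyz":[0.007,0.007,-0.011],"angular":[0.25,0,0]}]' 55
python3 -c "
from ov import *
ov('pics/s17.png'); print(observe()['moment'])"
```

```text
time_s: 19.3
tcp_pos: [0.6795, -0.1107, 0.127]
ee_rot: [0.71, -0.0, 0.704, -0.001]
wrist_force: [-3.3, -0.2, 14.6]
finger_gap: 0.0076
t 19.3 grasp [ 0.6794 -0.1107  0.135 ] x [ 0.009 -0.001 -1.   ] zang -0.001 gap 0.0076 F [-3.27 -0.19 14.62] q [-0.48  0.68  0.88  1.45 -0.54  1.25  0.45]
[0.0823854  0.87547381 0.11044077]
```

View pics/s17.png

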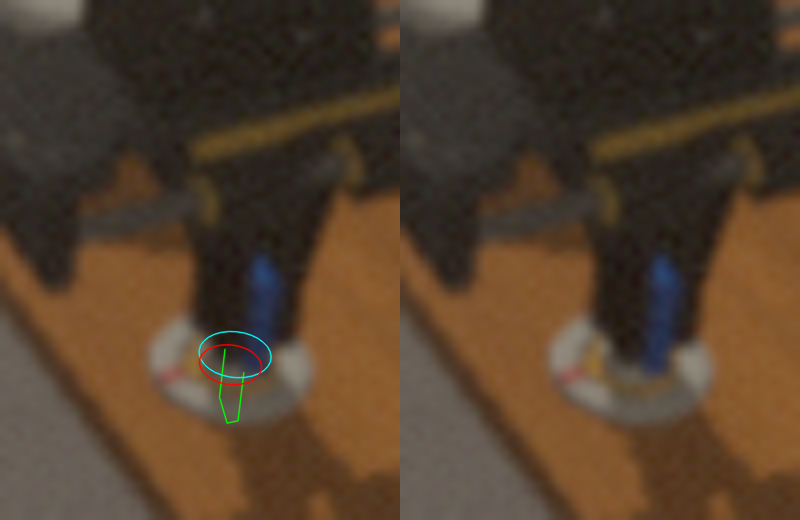

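```bash
python3 -m pendant '[{"fingers":0,"xyz":[0.007,0,-0.002],"angular":[0.03,0,0]},{"fingers":0,"xyz":[0.007,0,-0.003],"angular":[0.06,0,0]},{"fingers":0,"xyz":[0.007,0,-0.003],"angular":[0.08,0,0]},{"fingers":0,"xyz":[0.007,0,-0.003],"angular":[0.08,0,0]}]' 55
python3 -c "
from ov import *
show(); print(observe()['moment'])"
```

```text
time_s: 19.75
tcp_pos: [0.6786, -0.1106, 0.127]
ee_rot: [0.705, 0.089, 0.699, -0.088]
wrist_force: [-9.2, 3.1, 18.6]
finger_gap: 0.0075
t 19.75 grasp [ 0.6786 -0.1106  0.135 ] x [ 0.009 -0.001 -1.   ] zang -0.2508 gap 0.0075 F [-9.16  3.11 18.59] q [-0.51  0.71  0.93  1.45 -0.58  1.26  0.22]
[0.71249838 2.32784821 0.29621398]
```

```bash
python3 -m pendant '[{"fingers":0,"xyz":[0.006,0.004,-0.002],"angular":[0.02,0,0]},{"fingers":0,"xyz":[0.006,0.004,-0.002],"angular":[0.03,0,0]},{"fingers":0,"xyz":[0.006,0.004,-0.002],"angular":[0.03,0,0]}]' 55
python3 -c "
from ov import *
ov('pics/s18.png'); print(observe()['moment'])"
```

```text
time_s: 20.05
tcp_pos: [0.6784, -0.1104, 0.127]
ee_rot: [0.7, 0.121, 0.693, -0.121]
wrist_force: [-6.2, -0.5, 16.1]
finger_gap: 0.0079
t 20.05 grasp [ 0.6783 -0.1104  0.135 ] x [ 0.009 -0.001 -1.   ] zang -0.3447 gap 0.0079 F [-6.19 -0.51 16.07] q [-0.52  0.71  0.95  1.45 -0.59  1.27  0.14]
[0.03407277 1.76359169 0.54643049]
```

View pics/s18.png

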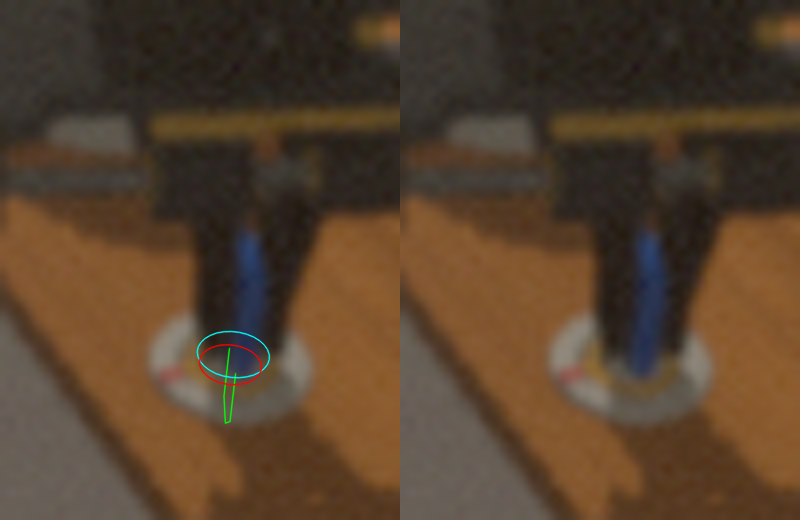

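```bash
python3 - <<'E'
from h import *
S=camera('side');T=camera('top')
crop(S,180,110,240,170,3,[],'pics/s19.png');crop(T,200,60,160,190,3,[],'pics/t19.png')
E
```

```text
(no output)
```

View pics/s19.png

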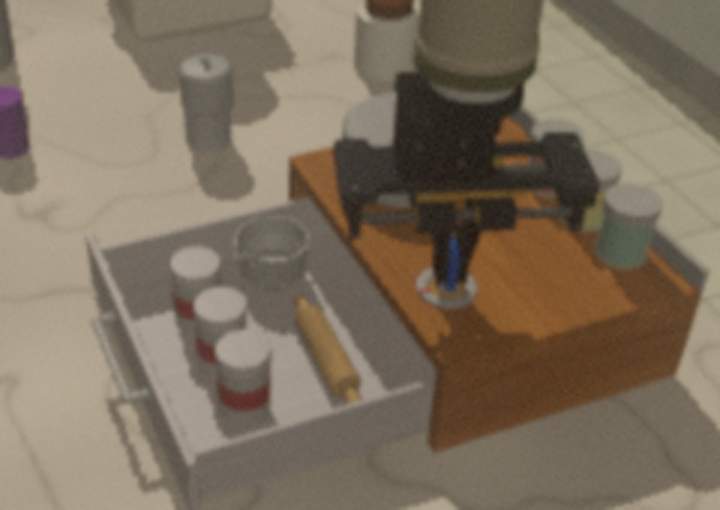

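View pics/t19.png

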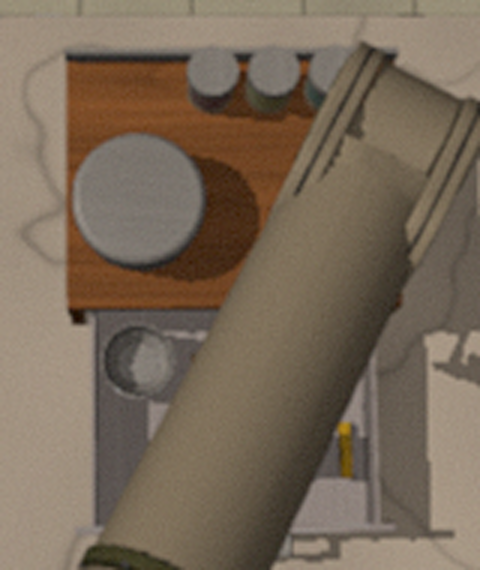

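The three tins stand in line (side crop 195,280 / 220,325 / 245,370). The bystanders are where they were, and the key is in the lock, edge-on to the camera (452,265). Handing in.

```bash
python3 - <<'E'
from plan import *
show(); print(observe()['moment']); print(finish_job())
E
```

```text
t 20.2 grasp [ 0.6783 -0.1104  0.135 ] x [ 0.009 -0.001 -1.   ] zang -0.3435 gap 0.0078 F [-6.77  0.11 15.18] q [-0.52  0.71  0.95  1.45 -0.59  1.27  0.14]
[0.06354722 1.71572393 0.59219659]
the job is handed in; nothing more can be done
None
```

I stood the red-banded tin in the gap and let go of it. I then put the key in the lock, turned it clockwise and handed in at 20.2 s, still gripping it. `finish_job()` gives no verdict, so success is inferred from the checks below.

- **Tin:** the last side picture shows all three tins upright and in line. The purple look-alike was not touched.
- **Key depth:** the key stopped firmly at the height expected for its shoulder resting on the plug, and wiggling it did not move it further. I never saw clear pin resistance in the force readings. From the pictures alone the depth came out about 2 mm shallower, at roughly 24 mm, which still passes the 22.5 mm limit.
- **Turn:** the hand turned about 1.91 rad. The twisting moment had risen to about 0.55–0.6 N m, against 0.1 N m for the spring alone, so I take it to be at the firm stop. The plug angle could not be read directly.
- **Grip:** set to 55 N, with the fingers at 7.8 mm on the 8 mm bow, pressing down about 15 N.
- **Bystanders:** those visible had not visibly moved. The arm hid part of the drawer and shelf in the last top picture.

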